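# Change over the label rolls on a vial labeller

## Task

Change the vial labeller over from the green label roll to the orange one: the two rolls swap places, so the green roll ends standing in the tray bay that the orange roll came out of. On the bare spindle thread, in this order and each fully home and level, the black riser ring, then the orange roll, then the yellow hold-down, hub up. Lower the orange roll down the spindle in the grip so that it does not telescope, not letting it drop, and leave the purple roll, the pill bottle and the scanner alone.

Things in the scene. Friction and masses are not known exactly. Their poses are not given: they have to be found in the camera images.
- labeller: Benchtop vial labeller, fixed: white housing, aluminium deck 62 mm above the bench, 240 mm along its x (away from the robot), 360 mm along its y. Origin: centre of its underside on the bench, z up. Label spindle at x -20, y +100 mm. Rollers, blue drive head, vial and control pod stand on the deck over 90 mm from the spindle axis, tops at most 135 mm above the bench.
- spindle (a point): Centre of the top face of the grey round platter (120 mm diameter, 72 mm above the bench). From it rises the fixed steel spindle, 22 mm diameter, 70 mm tall: straight for 56 mm, then tapering to 10 mm. Axes as the labeller's. The green roll starts on it, standing on the platter. Home, from the platter up: riser 0-18 mm, orange roll 18-42, hold-down 42-67.
- green_roll: Part-used roll of green labels, loose, a hollow cylinder 46 mm outer diameter, 42 mm tall, straight-through bore 25.4 mm, about 40 g. Origin: centre of its underside; z up along its axis.
- orange_roll: New roll of orange labels, loose, a hollow cylinder 56 mm outer diameter, 24 mm tall, bore 25.4 mm, about 45 g. Starts standing in one of the two tray bays. Origin: centre of its underside; z up along its axis.
- riser: Black plastic riser ring, loose, 45 mm outer diameter, 18 mm tall, bore 25.4 mm, about 30 g, lying flat on the bench. It sets the narrower orange labels at the right height. Origin: centre of its underside; z up along its axis.
- hold_down: Yellow plastic hold-down, loose, about 60 g, lying on the bench on its flange: a flange 70 mm in diameter and 4 mm thick with a hub 38 mm in diameter on top, 25 mm tall overall, bore 25.4 mm through both. Grip it by the hub. Origin: centre of the flange's underside; z up along its axis, from the flange towards the hub.
- tray: Blue plastic roll tray, fixed to the bench, 170 mm along its x, 88 mm along its y, walls 14 mm tall, floor 4 mm thick, one cross wall in the middle making two bays 79 x 80 mm, side by side along its x. Origin: centre of its underside on the bench.
- bay_near (a point): Centre of the floor of the tray bay on the tray's -x side, towards the robot, 4 mm above the bench; axes as the tray's.
- bay_far (a point): Centre of the floor of the tray bay on the tray's +x side, 4 mm above the bench; axes as the tray's.
- purple_roll: Roll of purple labels, loose, 50 mm outer diameter, 24 mm tall, standing in the other tray bay; to be left alone. Origin: centre of its underside.
- pill_bottle: White capped pill bottle, loose, 48 mm in diameter, 85 mm tall, standing on the bench; to be left alone. Origin: centre of its underside.
- scanner: Black handheld barcode scanner, loose, lying on its side on the bench, about 160 mm along its y, 61 mm along its x and 35 mm tall; to be left alone. Origin: on the bench, under it.
Things that resemble listed ones, but are neither listed nor needed, are in the scene too. There is more than one size of the riser; the one meant has the size given above.

How it is judged:
By the outcome, as a careful person would: the job done as asked, in the order asked, and still so for the second after the job is handed in, with the robot touching nothing.
It also fails if it takes over 72 s, if anything falls off the work surface, if the arm or the gripper's body presses on something with over 40 N, if the wrist force passes 120 N, or if a joint passes its speed limit or range.

## Robot

A 6-joint arm with a two-finger parallel gripper is mounted at the origin on the work surface. World frame = base frame: x ahead of the robot, y to its left, z up, the work surface at z = 0. Lengths are in m, angles in rad, forces in N, time in s.
With the tool pointing down it reaches from about 0.325 to 0.775 m from the base axis. Payload 9.3 kg.
Tool frame: the origin (TCP) lies at the very end of the fingers, on their centre line; the grasp point (between the pads) lies 19 mm behind it; x points along the fingers, z is the direction in which the jaws open and shut, and the axes are right-handed (so a half turn about x gives the same grasp; the last joint's range is limited). The gripper opens to 85 mm and grips with 20 to 120 N. Pads are 22 mm wide; open, the fingers measure 114 mm over their backs; the gripper's body (76 mm by 85 mm) begins 54 mm behind the grasp point. The pads swing forward as they close: fully open they stand 13 mm farther back than shut.
Start: joints at [-1.376, 0.259, 0.021, 1.334, 0, 1.418], TCP at [0.187, -0.517, 0.231] pointing down, gripper open.
Joint ranges: [-3.04, 3.04], [-0.91, 1.82], [-1.04, 1.36], [-1.92, 1.95], [-1.52, 1.45], [-3.14, 3.14]. Speed limits (rad/s): [2.22, 2.22, 2.79, 3.14, 3.14, 3.14].

## Interface

Orientations are given as a 3x3 rotation matrix whose columns are the frame's x, y, z axes.
In Python, from workcell import * gives the robot as it stands.
- The arm moves only by the shell command python3 -m crank 'ROWS' [FORCE]. ROWS is JSON, a list of rows, each an object with "rotation": the turn, a rotation vector about the tool's x, y, z in rad, a list of three; "offset": the shift along the tool's x, y, z in mm, a list of three; "jaw": the gripper command: -1 is fully open, 1 is shut, values between are in proportion. A call has 1 to 8 rows; each row shifts and turns the pose as measured when the row begins, along the tool's axes as they then stand; what a row does not reach is not made up. A row lasts 1/8 s, in which the tool goes at most 62.5 mm and 10.7 degrees, less where a joint would pass 70% of its speed; a pose out of reach is approached as far as the arm can. A call is refused whole if a number of a shift passes 62.5 or a number of a turn 0.188, either way. A call with a gripper value outside its range is refused whole. The fingers move at their own pace and stop on an object; FORCE is the grip in N (left out, the last holds). Time passes only in rows, so rows that do not move let the fingers close. It gives the time, the measured TCP pose, the force and the opening at its end, in the units of the state.
- read_state(): the state, without advancing time (a new reading comes with each control period).
- snapshot(name): name is "side" or "top" or "wrist"; returns the picture (420x560x3 uint8, red, green, blue); there is no depth.
- camera_params(name): a dict with "fov_y" (degrees; the focal length in pixels is half the picture's height over the tangent of half this angle, whatever the lens; pixels are square), "cx", "cy" (the principal point, pixels), "k1" (the pictures are not rectified: a ray, as slopes to the right and down, at radius r is drawn at 1 + k1 r^2 times it, then the intrinsics apply), "cam_to_world" (4x4, takes a point from camera to world coordinates). Camera axes: x right, y down, z forward; pixel columns grow to the right and rows downward; lengths in m; the calibration is good to about 2 mm. A picture is of the moment at which its call begins: read the wrist's pose just before it. camera_params takes no time and is no camera call; for the wrist camera it gives the pose at the moment of the call.
- close_job(): hands the job in, once; it reports no verdict.
The state is a dict: "time_s": time; "q": joint angles; "joint_vel": joint speeds; "joint_efforts": joint torques, N m; "tool_pos": TCP position; "eef_rot": TCP orientation; "force": force on the tool from outside, world axes, zero at the start; "ft_torque": the same for the moment, N m; "grip_width": opening from 0.0 (shut) to 1.0 (fully open).
Only numpy, scipy, OpenCV 4.12 (cv2) and the standard library are available. Lean on these libraries where they do the work, as an engineer would, in place of code of your own. Each camera call takes 0.05 s, during which the arm holds its last target. There are 200 camera calls.

## Working session

There is one attempt and no reset: what is moved stays moved. The work goes in short steps, Python scripts to look and compute and a shell command to move; the robot and the scene stay as the last step left them, time stands still between calls to the robot, and variables do not carry over. Pictures are saved under pics/ and viewed, about 8 in all and at most 12, crops included, and the job is handed in when it is done.

```bash
ls; mkdir -p pics; cat > h.py <<'E'
import numpy as np, cv2
from workcell import *
def save(im,n): cv2.imwrite('pics/'+n, im[:,:,::-1])
def rays(cam,uv,P=None):
    p=P or camera_params(cam); f=210/np.tan(np.radians(p['fov_y'])/2)
    K=np.array([[f,0,p['cx']],[0,f,p['cy']],[0,0,1.]])
    d=cv2.undistortPoints(np.array(uv,float).reshape(-1,1,2),K,np.array([p['k1'],0,0,0,0.])).reshape(-1,2)
    T=np.array(p['cam_to_world']); D=np.c_[d,np.ones(len(d))]@T[:3,:3].T
    return T[:3,3],D
def onplane(cam,uv,z,P=None):
    o,D=rays(cam,uv,P); return o+D*((z-o[2])/D[:,2])[:,None]
E
python3 - <<'E'
from h import *
for c in ('top','side'):
    save(snapshot(c),c+'0.png'); p=camera_params(c); print(c,p['fov_y'],p['cx'],p['cy'],p['k1'],np.round(p['cam_to_world'],3).tolist())
s=read_state(); print(s['time_s'],s['tool_pos'],np.round(s['eef_rot'],3).tolist(),s['grip_width'],s['force'])
E
```

```text
pics
top 46.950034417039234 273.6511160209137 204.90894104429577 -0.12058106289406524 [[-0.031, -0.995, 0.096, 0.461], [-1.0, 0.031, 0.005, 0.077], [-0.008, -0.096, -0.995, 1.015], [0.0, 0.0, 0.0, 1.0]]
side 53.91704557574237 293.8160675949877 207.73899221007846 -0.11428869703909864 [[0.985, -0.115, 0.128, 0.436], [-0.171, -0.614, 0.771, -0.479], [-0.01, -0.781, -0.624, 0.556], [0.0, 0.0, 0.0, 1.0]]
0.1 [ 0.18738441 -0.51683053  0.23073028] [[-0.0, 0.94, 0.341], [0.001, 0.341, -0.94], [-1.0, 0.0, -0.001]] 0.9994148813852978 [ 1.09745992 -0.39253569 -0.04761684]
```

View pics/top0.png

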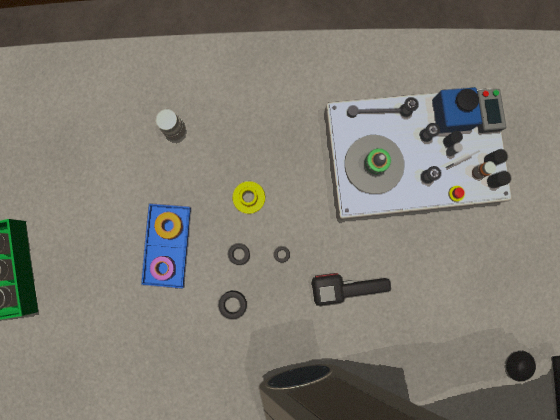

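View pics/side0.png

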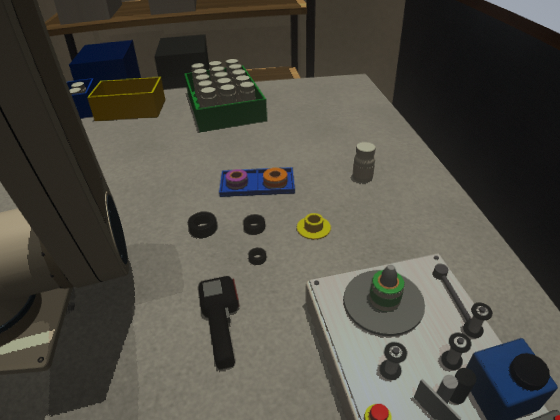

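The top view shows the orange roll at (168,225) in the far bay and purple at (162,268) in the near bay. The hold-down is at (249,197), the bottle at (170,125), the spindle and green roll at (378,161), and the scanner at (350,290). There are three black rings, at (239,254), (282,254) and (232,304), so I'll measure those next.

```bash
python3 - <<'E'
from h import *
im=cv2.imread('pics/top0.png'); hsv=cv2.cvtColor(im,cv2.COLOR_BGR2HSV)
def blob(n,box,lo,hi,zm,zt):
    x0,y0,x1,y1=box; m=np.zeros(im.shape[:2],np.uint8); m[y0:y1,x0:x1]=cv2.inRange(hsv,lo,hi)[y0:y1,x0:x1]
    c=max(cv2.findContours(m,cv2.RETR_EXTERNAL,cv2.CHAIN_APPROX_NONE)[0],key=cv2.contourArea)
    h=cv2.convexHull(c); pts=onplane('top',h.reshape(-1,2),zm)
    (a,b),r=cv2.minEnclosingCircle(pts[:,:2].astype(np.float32)); A=cv2.contourArea(pts[:,:2].astype(np.float32))
    print(n,'ctr',np.round([a,b],4),'minD',round(2e3*r,1),'eqD',round(2e3*np.sqrt(A/np.pi),1),'box',cv2.boundingRect(c)); return c
for n,b in (('r1',(222,238,258,272)),('r2',(270,242,295,268)),('r3',(212,285,252,325))): blob(n,b,(0,0,0),(180,255,85),.009,.018)
blob('orange',(150,205,186,242),(8,120,90),(22,255,255),.016,.028)
blob('purple',(145,250,186,285),(135,40,80),(175,255,255),.016,.028)
blob('yellow',(220,170,275,225),(24,120,90),(34,255,255),.003,.0)
blob('green',(355,140,400,180),(40,80,60),(85,255,255),.093,.114)
blob('tray',(130,190,200,300),(100,120,60),(125,255,255),.007,.014)
blob('platter',(335,125,412,203),(0,0,70),(180,60,150),.072,.072)
blob('bottle',(150,100,190,145),(0,0,150),(180,60,255),.08,.0)
# labeller corners by eye (deck z .062)
print(onplane('top',[(327,103),(500,91),(511,199),(341,218)],.062)[:,:2].round(3).tolist())
cv2.imwrite('pics/crop1.png',cv2.resize(im[170:330,130:310],None,fx=4,fy=3.75,interpolation=cv2.INTER_CUBIC)[:600])
E
```

```text
r1 ctr [0.4577 0.157 ] minD 46.3 eqD 43.7 box (228, 244, 22, 21)
r2 ctr [0.4548 0.068 ] minD 33.2 eqD 31.6 box (274, 247, 16, 16)
r3 ctr [0.3547 0.1731] minD 59.5 eqD 57.7 box (218, 290, 29, 29)
orange ctr [0.5217 0.304 ] minD 56.2 eqD 52.7 box (155, 212, 26, 27)
purple ctr [0.4341 0.3172] minD 51.0 eqD 48.8 box (150, 256, 24, 24)
yellow ctr [0.5768 0.1344] minD 69.9 eqD 68.4 box (232, 181, 33, 33)
green ctr [ 0.6312 -0.1253] minD 47.2 eqD 45.2 box (367, 149, 24, 23)
tray ctr [0.4803 0.311 ] minD 188.5 eqD 138.4 box (142, 204, 49, 84)
platter ctr [ 0.6273 -0.1202] minD 122.3 eqD 119.3 box (344, 135, 60, 59)
bottle ctr [0.7322 0.2923] minD 46.0 eqD 42.6 box (155, 107, 22, 23)
[[0.757, -0.034], [0.777, -0.4], [0.55, -0.403], [0.522, -0.051]]
```

View pics/crop1.png

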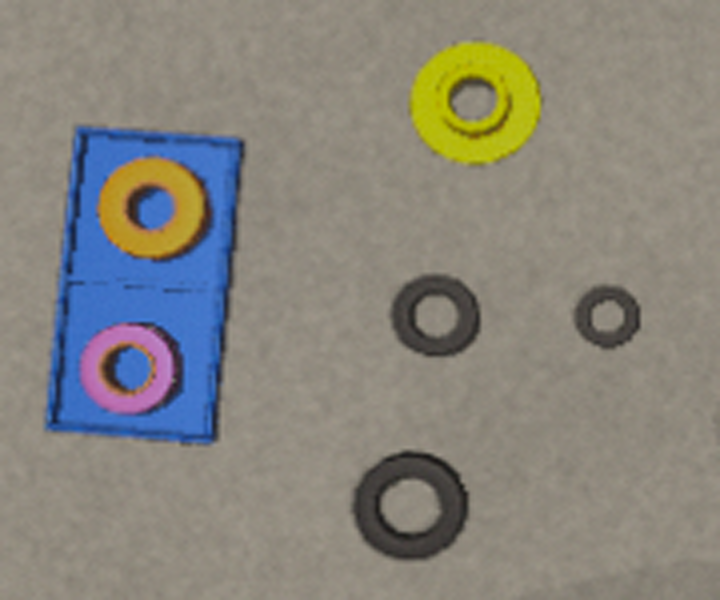

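Candidates for the riser are (239,254), about 45 mm across; (282,254), about 32 mm; and (232,304), about 58 mm. The one at (239,254) matches the 45 mm given, and the crop confirms it is the middle size. The orange roll is in bay_far. I'm now moving over the spindle.

```bash
cat >> h.py <<'E'
def go(*t):
    s=read_state(); R=np.array(s['eef_rot']); p=np.array(s['tool_pos']); d=R.T@(np.array(t)-p)*1e3
    print('t',round(s['time_s'],2),'pos',p.round(4),'w',round(s['grip_width'],3),'F',np.round(s['force'],1),'axis',R[:,0].round(3),'jaw',R[:,2].round(3),'offset',d.round(1),'rows',round(np.abs(d).max()/60,1))
E
python3 -m crank '[{"rotation":[0,0,0],"offset":[0,55,-22],"jaw":-1},{"rotation":[0,0,0],"offset":[0,55,-22],"jaw":-1},{"rotation":[0,0,0],"offset":[0,55,-22],"jaw":-1},{"rotation":[0,0,0],"offset":[0,55,-22],"jaw":-1},{"rotation":[0,0,0],"offset":[0,55,-22],"jaw":-1},{"rotation":[0,0,0],"offset":[0,55,-22],"jaw":-1},{"rotation":[0,0,0],"offset":[0,55,-22],"jaw":-1},{"rotation":[0,0,0],"offset":[0,55,-22],"jaw":-1}]' 30
python3 - <<'E'
from h import *
go(.6273,-.1202,.23)
save(snapshot('wrist'),'w1.png'); p=camera_params('wrist'); s=read_state(); R=np.array(s['eef_rot']); T=np.array(p['cam_to_world'])
print(p['fov_y'],'cam in tool', (R.T@(T[:3,3]-s['tool_pos'])).round(3),(R.T@T[:3,:3]).round(2).tolist())
E
```

```text
time_s: 1.1
tool_pos: [0.549, -0.1953, 0.2282]
eef_rot: [[-0.002, 0.943, 0.333], [0.004, 0.333, -0.943], [-1.0, -0.001, -0.005]]
force: [0.9, -1.1, 0.5]
grip_width: 1.0
t 1.1 pos [ 0.549  -0.1953  0.2282] w 1.0 F [ 0.9 -1.1  0.5] axis [-0.002  0.004 -1.   ] jaw [ 0.333 -0.943 -0.005] offset [ -1.6  98.8 -44.8] rows 1.6
58.710266230667294 cam in tool [-0.144  0.067 -0.001] [[0.0, -0.27, 0.96], [0.0, -0.96, -0.27], [1.0, 0.0, -0.0]]
```

View pics/w1.png

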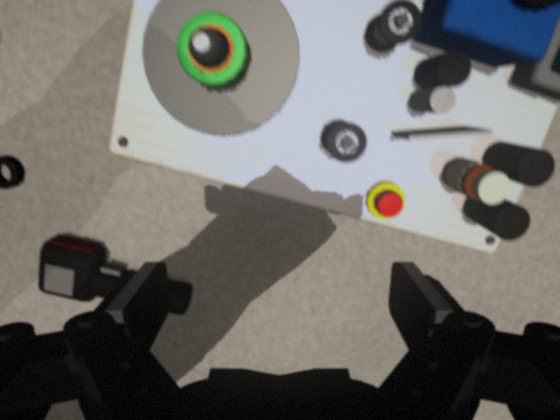

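The wrist view shows the green roll on the spindle at (212,50). I'll step closer and measure it.

```bash
cat >> h.py <<'E'
RG={'green':((40,80,60),(85,255,255)),'orange':((8,120,80),(22,255,255)),'yellow':((24,110,80),(34,255,255)),'purple':((135,40,80),(175,255,255)),'blue':((100,120,50),(125,255,255))}
def mask(im,lo,hi): return cv2.inRange(cv2.cvtColor(im,cv2.COLOR_RGB2HSV),lo,hi)
def fit(cam,im,m,zm,P,near=None,inner=False):
    """circle fits (centre, minD, eqD, px) of blobs, hull cast on plane zm"""
    cs,_=cv2.findContours(m,cv2.RETR_LIST if inner else cv2.RETR_EXTERNAL,cv2.CHAIN_APPROX_NONE); out=[]
    for c in cs:
        if cv2.contourArea(c)<150: continue
        q=onplane(cam,cv2.convexHull(c).reshape(-1,2),zm,P)[:,:2].astype(np.float32)
        (a,b),r=cv2.minEnclosingCircle(q); M=cv2.moments(q); 
        if M['m00']==0: continue
        g=(M['m10']/M['m00'],M['m01']/M['m00'])
        if near is None or np.hypot(g[0]-near[0],g[1]-near[1])<.04:
            print('centroid',np.round(g,4),'mec',np.round([a,b],4),'D %.1f eq %.1f'%(2e3*r,2e3*np.sqrt(abs(cv2.contourArea(q))/np.pi)),cv2.boundingRect(c))
E
python3 -m crank '[{"rotation":[0,0,0],"offset":[0,27,-22],"jaw":-1},{"rotation":[0,0,0],"offset":[0,23,-22],"jaw":-1},{"rotation":[0,0,0],"offset":[0,0,0],"jaw":-1}]'
python3 - <<'E'
from h import *
P=camera_params('wrist'); im=snapshot('wrist'); save(im,'w2.png')
print('green mid'); fit('wrist',im,mask(im,*RG['green']),.093,P,(.63,-.12))
print('green top'); fit('wrist',im,mask(im,*RG['green']),.114,P,(.63,-.12),True)
print('platter'); fit('wrist',im,cv2.morphologyEx(mask(im,(0,0,60),(180,60,165)),cv2.MORPH_OPEN,np.ones((5,5))),.072,P,(.63,-.12))
go(.6273,-.1202,.23)
E
```

```text
time_s: 1.52
tool_pos: [0.5873, -0.1283, 0.2259]
eef_rot: [[-0.004, 0.94, 0.34], [0.008, 0.34, -0.94], [-1.0, -0.001, -0.009]]
force: [-0.3, -0.5, 0.5]
grip_width: 0.999
green mid
centroid [ 0.6258 -0.1207] mec [ 0.6257 -0.1205] D 49.6 eq 48.6 (257, 107, 67, 67)
green top
centroid [ 0.6274 -0.1198] mec [ 0.6273 -0.1199] D 32.2 eq 31.3 (267, 118, 47, 47)
centroid [ 0.6277 -0.1196] mec [ 0.6276 -0.1193] D 45.8 eq 44.9 (257, 107, 67, 67)
platter
t 1.57 pos [ 0.5869 -0.1292  0.2259] w 1.004 F [ 0.1 -0.  -0.8] axis [-0.004  0.007 -1.   ] jaw [ 0.339 -0.941 -0.008] offset [-4.2 41.1  5.2] rows 0.7
```

View pics/w2.png

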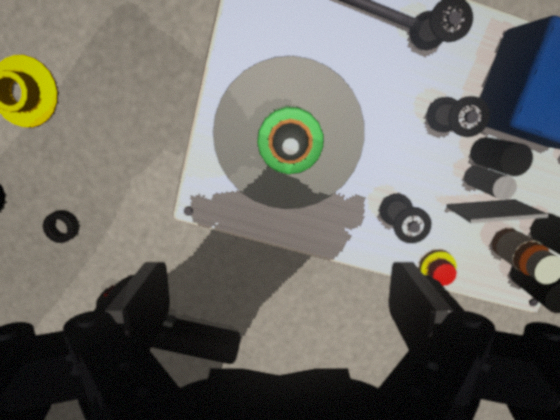

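The green roll's top fits a 45.8 mm circle at (0.6277, -0.1195). I'll level the tool, centre it and descend.

```bash
cat >> h.py <<'E'
_go=go
def go(*t):
    _go(*t); R=np.array(read_state()['eef_rot']); print('level rot', (R.T@np.cross(R[:,0],[0,0,-1])).round(4))
E
python3 -m crank '[{"rotation":[0,-0.008,0.001],"offset":[0,40,5],"jaw":-1},{"rotation":[0,0,0],"offset":[0,0,0],"jaw":-1}]'
python3 - <<'E'
from h import *
P=camera_params('wrist')
import pickle
go(.6277,-.1195,.088)
E
```

```text
time_s: 1.82
tool_pos: [0.626, -0.122, 0.2256]
eef_rot: [[-0.001, 0.941, 0.337], [-0.0, 0.337, -0.941], [-1.0, -0.001, -0.0]]
force: [-0.6, -0.3, -0.6]
grip_width: 1.001
t 1.82 pos [ 0.626  -0.122   0.2256] w 1.001 F [-0.6 -0.3 -0.6] axis [-0.001 -0.    -1.   ] jaw [ 0.337 -0.941 -0.   ] offset [137.6   2.6  -1.8] rows 2.3
level rot [ 0.     -0.0002  0.0014]
```

```bash
python3 -m crank '[{"rotation":[0,0,0],"offset":[50,1,-1],"jaw":-1},{"rotation":[0,0,0],"offset":[50,1,-1],"jaw":-1},{"rotation":[0,0,0],"offset":[37,0,0],"jaw":-1},{"rotation":[0,0,0],"offset":[0,0,0],"jaw":-1}]'
python3 -c "
from h import *
go(.6277,-.1195,.088)"
```

```text
time_s: 2.33
tool_pos: [0.6243, -0.1241, 0.0862]
eef_rot: [[-0.001, 0.943, 0.333], [-0.002, 0.333, -0.943], [-1.0, -0.002, 0.001]]
force: [-0.1, 0.7, 0.2]
grip_width: 0.998
t 2.33 pos [ 0.6243 -0.1241  0.0862] w 0.998 F [-0.1  0.7  0.2] axis [-0.001 -0.002 -1.   ] jaw [ 0.333 -0.943  0.001] offset [-1.9  4.8 -3.2] rows 0.1
level rot [0.     0.0011 0.0016]
```

```bash
python3 -m crank '[{"rotation":[0,0,0],"offset":[-2,5,-3],"jaw":-1},{"rotation":[0,0,0],"offset":[0,0,0],"jaw":0.3},{"rotation":[0,0,0],"offset":[0,0,0],"jaw":1},{"rotation":[0,0,0],"offset":[0,0,0],"jaw":1},{"rotation":[0,0,0],"offset":[0,0,0],"jaw":1}]' 30
python3 -c "
from h import *
go(.6277,-.1195,.088)"
```

```text
time_s: 2.95
tool_pos: [0.6301, -0.1212, 0.0946]
eef_rot: [[0.007, 0.943, 0.332], [-0.004, 0.332, -0.943], [-1.0, 0.005, 0.006]]
force: [-0.3, 0.7, -0.0]
grip_width: 0.533
t 2.95 pos [ 0.6301 -0.1212  0.0946] w 0.533 F [-0.3  0.7 -0. ] axis [ 0.007 -0.004 -1.   ] jaw [ 0.332 -0.943  0.006] offset [ 6.6 -1.7 -2.4] rows 0.1
level rot [ 0.      0.0063 -0.0048]
```

```bash
python3 -m crank '[{"rotation":[0,0.006,-0.005],"offset":[-30,-1,-1],"jaw":1},{"rotation":[0,0,0],"offset":[-35,0,0],"jaw":1},{"rotation":[0,0,0],"offset":[-35,0,0],"jaw":1},{"rotation":[0,0,0],"offset":[0,0,0],"jaw":1}]'
python3 -c "
from h import *
go(.60,.03,.2)
save(np.hstack([snapshot('side')[200:400,270:560],snapshot('wrist')[220:420,100:460]]),'c3.png')
go(.60,.03,.2)"
```

```text
time_s: 3.45
tool_pos: [0.6282, -0.12, 0.1967]
eef_rot: [[-0.002, 0.943, 0.333], [0.001, 0.333, -0.943], [-1.0, -0.002, -0.001]]
force: [0.6, 1.0, -0.8]
grip_width: 0.529
t 3.45 pos [ 0.6282 -0.12    0.1967] w 0.529 F [ 0.6  1.  -0.8] axis [-0.002  0.001 -1.   ] jaw [ 0.333 -0.943 -0.001] offset [  -3.2   23.3 -150.9] rows 2.5
level rot [ 0.     -0.0012  0.0018]
t 3.55 pos [ 0.6271 -0.1197  0.1936] w 0.53 F [ 0.1  0.7 -0.3] axis [-0.007  0.002 -1.   ] jaw [ 0.333 -0.943 -0.004] offset [  -5.9   24.2 -150.2] rows 2.5
level rot [ 0.     -0.0041  0.0056]
```

View pics/c3.png

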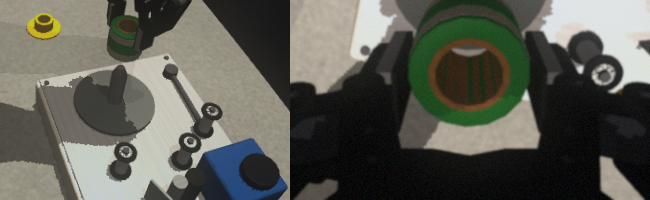

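The green roll is in the grip and clear of the spindle. I'll park it on clear bench near (0.63, 0.05).

```bash
python3 -m crank '[{"rotation":[0,-0.004,0.004],"offset":[-3,20,-53],"jaw":1},{"rotation":[0,0,0],"offset":[0,20,-53],"jaw":1},{"rotation":[0,0,0],"offset":[30,20,-53],"jaw":1},{"rotation":[0,0,0],"offset":[50,0,0],"jaw":1},{"rotation":[0,0,0],"offset":[50,0,0],"jaw":1},{"rotation":[0,0,0],"offset":[0,0,0],"jaw":1}]'
python3 - <<'E'
from h import *
im=cv2.imread('pics/c3.png')[:,:290,::-1]; m=mask(im,*RG['green']); m[:, :95]=0; m[:,150:]=0
ys,xs=np.where(m>0); c=int(np.median(xs)); y=ys[xs==c].max(); print(c,y)
o,D=rays('side',[(c+270,y+200+.5)]); d=np.array([.616-o[0],-.140-o[1]]); t=np.hypot(*d)/np.hypot(*D[0,:2]); print('bottom z',o[2]+t*D[0,2], o+t*D[0])
go(.63,.05,.03)
E
```

```text
time_s: 4.3
tool_pos: [0.6264, 0.053, 0.0566]
eef_rot: [[-0.013, 0.943, 0.332], [0.001, 0.332, -0.943], [-1.0, -0.012, -0.005]]
force: [0.1, -0.3, 0.4]
grip_width: 0.529
120 36
bottom z 0.21661733178309972 [ 0.61036326 -0.13706417  0.21661733]
t 4.3 pos [0.6264 0.053  0.0566] w 0.529 F [ 0.1 -0.3  0.4] axis [-0.013  0.001 -1.   ] jaw [ 0.332 -0.943 -0.005] offset [26.5  2.7  4.2] rows 0.4
level rot [ 0.     -0.0049  0.0116]
```

```bash
python3 -m crank '[{"rotation":[0,-0.005,0.012],"offset":[22,0,0],"jaw":1},{"rotation":[0,0,0],"offset":[0,0,0],"jaw":1}]'; python3 -m crank '[{"rotation":[0,0,0],"offset":[5,0,0],"jaw":1}]';python3 -m crank '[{"rotation":[0,0,0],"offset":[3,0,0],"jaw":1}]'
python3 - <<'E'
from h import *
go(.63,.05,.023)
E
```

```text
time_s: 4.55
tool_pos: [0.6268, 0.0527, 0.0362]
eef_rot: [[0.001, 0.943, 0.331], [-0.0, 0.331, -0.943], [-1.0, 0.001, 0.0]]
force: [0.2, 0.4, -0.1]
grip_width: 0.528
time_s: 4.68
tool_pos: [0.6282, 0.0523, 0.0334]
eef_rot: [[0.004, 0.944, 0.331], [-0.0, 0.331, -0.944], [-1.0, 0.004, 0.002]]
force: [0.1, 0.3, -0.6]
grip_width: 0.531
time_s: 4.8
tool_pos: [0.6289, 0.0521, 0.0314]
eef_rot: [[0.006, 0.944, 0.331], [-0.0, 0.331, -0.944], [-1.0, 0.005, 0.002]]
force: [0.4, 0.3, 0.3]
grip_width: 0.53
t 4.8 pos [0.6289 0.0521 0.0314] w 0.53 F [0.4 0.3 0.3] axis [ 0.006 -0.    -1.   ] jaw [ 0.331 -0.944  0.002] offset [8.4 0.3 2.4] rows 0.1
level rot [ 0.      0.0022 -0.0053]
```

```bash
python3 -m crank '[{"rotation":[0,0.002,-0.005],"offset":[7,0,0],"jaw":1}]' | egrep 'pos|force'; python3 -m crank '[{"rotation":[0,0,0],"offset":[5,0,0],"jaw":1}]'| egrep 'pos|force';python3 -m crank '[{"rotation":[0,0,0],"offset":[5,0,0],"jaw":1}]'| egrep 'pos|force'
python3 - <<'E'
from h import *
im=snapshot('side'); save(cv2.resize(im[150:330,290:470],None,fx=3,fy=3),'c4.png')
go(.63,.05,.023)
E
```

```text
tool_pos: [0.6296, 0.052, 0.0253]
force: [-0.8, 0.1, -0.1]
tool_pos: [0.6298, 0.0521, 0.0214]
force: [-14.6, 0.8, 41.9]
tool_pos: [0.6305, 0.0523, 0.0202]
force: [-11.8, 3.4, 43.8]
t 5.22 pos [0.6307 0.0524 0.0199] w 0.531 F [-9.2  1.2 31.3] axis [ 0.007  0.    -1.   ] jaw [ 0.331 -0.944  0.002] offset [-3.1 -1.4  2. ] rows 0.1
level rot [ 0.      0.002  -0.0068]
```

View pics/c4.png

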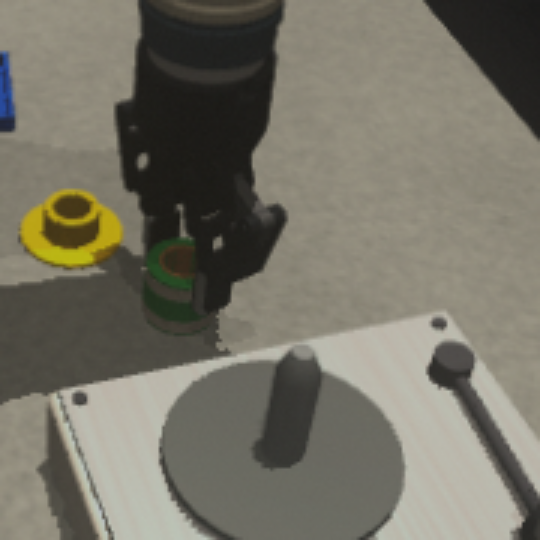

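The green roll stands on the bench and the spindle is bare. I'll release, rise and travel toward the riser.

```bash
python3 -m crank '[{"rotation":[0,0,0],"offset":[-2,0,0],"jaw":-1},{"rotation":[0,0,0],"offset":[0,0,0],"jaw":-1},{"rotation":[0,0,0],"offset":[0,0,0],"jaw":-1},{"rotation":[0,0,-0.005],"offset":[-55,0,0],"jaw":-1},{"rotation":[0,0,0],"offset":[-60,0,0],"jaw":-1},{"rotation":[0,0,0],"offset":[-30,-50,-50],"jaw":-1},{"rotation":[0,0,0],"offset":[0,-55,-53],"jaw":-1},{"rotation":[0,0,0],"offset":[0,-55,-53],"jaw":-1}]'
python3 - <<'E'
from h import *
P=camera_params('wrist'); im=snapshot('wrist'); save(im,'w5.png')
t=snapshot('top'); save(t,'t5.png')
print('riser'); fit('wrist',im,mask(im,(0,0,0),(180,255,75)),.018,P,(.458,.157),True)
print('riser mid'); fit('wrist',im,mask(im,(0,0,0),(180,255,75)),.009,P,(.458,.157))
print('platter top'); fit('top',t,cv2.morphologyEx(mask(t,(0,0,70),(180,60,150)),cv2.MORPH_OPEN,np.ones((3,3))),.072,None,(.627,-.12))
print('green'); fit('top',t,mask(t,*RG['green']),.03,None,(.63,.05))
go(.4577,.157,.2)
E
```

```text
time_s: 6.22
tool_pos: [0.4617, 0.1306, 0.1615]
eef_rot: [[-0.0, 0.945, 0.327], [-0.001, 0.327, -0.945], [-1.0, -0.001, 0.001]]
force: [1.0, 1.3, 0.8]
grip_width: 0.999
riser
centroid [0.4596 0.16  ] mec [0.4601 0.1602] D 25.0 eq 23.3 (228, 165, 32, 30)
centroid [0.4566 0.1591] mec [0.4565 0.1596] D 46.5 eq 44.3 (217, 154, 56, 58)
riser mid
centroid [0.4545 0.1593] mec [0.4543 0.1598] D 47.9 eq 45.7 (217, 154, 56, 58)
platter top
green
centroid [0.629  0.0505] mec [0.6288 0.0519] D 49.2 eq 45.8 (277, 158, 22, 23)
t 6.33 pos [0.4578 0.1317 0.1616] w 1.003 F [-0.1 -0.5 -0.1] axis [-0.003 -0.001 -1.   ] jaw [ 0.33  -0.944 -0.001] offset [-38.4   8.2 -23.9] rows 0.6
level rot [ 0.     -0.0006  0.0033]
```

View pics/w5.png

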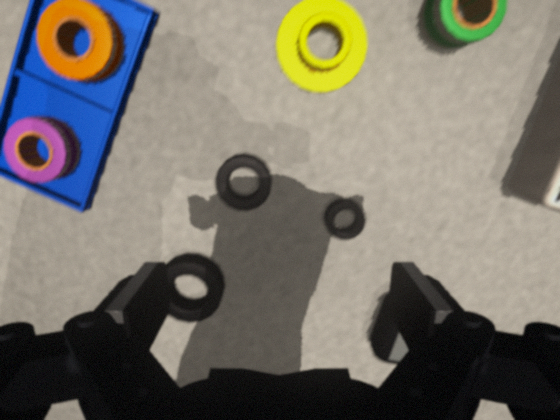

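```bash
python3 -m crank '[{"rotation":[0,0,0.003],"offset":[30,8,-25],"jaw":-1},{"rotation":[0,0,0],"offset":[50,1,-1],"jaw":-1},{"rotation":[0,0,0],"offset":[55,1,-1],"jaw":-1},{"rotation":[0,0,0],"offset":[10,0,0],"jaw":-1}]'
python3 -c "
from h import *
go(.4575,.158,.003)"
```

```text
time_s: 6.82
tool_pos: [0.4604, 0.162, 0.0146]
eef_rot: [[0.005, 0.943, 0.331], [0.001, 0.331, -0.943], [-1.0, 0.005, 0.001]]
force: [0.5, -0.0, 0.8]
grip_width: 0.997
t 6.83 pos [0.4604 0.162  0.0146] w 0.997 F [ 0.5 -0.   0.8] axis [ 0.005  0.001 -1.   ] jaw [ 0.331 -0.943  0.001] offset [11.6 -4.1  2.8] rows 0.2
level rot [ 0.      0.0007 -0.0053]
```

```bash
python3 -m crank '[{"rotation":[0,0.001,-0.005],"offset":[11,-4,3],"jaw":-1},{"rotation":[0,0,0],"offset":[1,0,0],"jaw":0.2}]'| egrep 'pos|force';python3 -m crank '[{"rotation":[0,0,0],"offset":[1,0,0],"jaw":0.4},{"rotation":[0,0,0],"offset":[1,0,0],"jaw":1},{"rotation":[0,0,0],"offset":[1,0,0],"jaw":1}]' 40
python3 -c "
from h import *
go(.4575,.158,.003)"
```

```text
tool_pos: [0.4589, 0.1574, 0.0033]
force: [-0.1, -0.1, 0.2]
time_s: 7.45
tool_pos: [0.4607, 0.1575, 0.0039]
eef_rot: [[0.006, 0.944, 0.331], [0.001, 0.331, -0.944], [-1.0, 0.006, 0.001]]
force: [0.5, -0.7, 1.2]
grip_width: 0.506
t 7.45 pos [0.4607 0.1575 0.0039] w 0.506 F [ 0.5 -0.7  1.2] axis [ 0.006  0.001 -1.   ] jaw [ 0.331 -0.944  0.001] offset [ 0.8 -2.9 -1.6] rows 0.0
level rot [ 0.      0.0007 -0.0059]
```

```bash
python3 -m crank '[{"rotation":[0,0,-0.006],"offset":[-50,0,0],"jaw":1},{"rotation":[0,0,0],"offset":[-55,0,0],"jaw":1},{"rotation":[0,0,0],"offset":[-50,2,50],"jaw":1},{"rotation":[0,0,0],"offset":[-50,2,53],"jaw":1},{"rotation":[0,0,0],"offset":[0,2,53],"jaw":1},{"rotation":[0,0,0],"offset":[0,2,53],"jaw":1},{"rotation":[0,0,0],"offset":[0,2,53],"jaw":1},{"rotation":[0,0,0],"offset":[0,2,50],"jaw":1}]'
python3 -m crank '[{"rotation":[0,0,0],"offset":[0,0,0],"jaw":1},{"rotation":[0,0,0],"offset":[0,0,0],"jaw":1}]' >/dev/null
python3 - <<'E'
from h import *
go(.6275,-.12,.22)
P=camera_params('wrist'); im=snapshot('wrist'); save(im,'w6.png'); import json; json.dump({k:(v.tolist() if hasattr(v,'tolist') else v) for k,v in P.items()},open('P6.json','w'))
go(.6275,-.12,.22)
E
```

```text
time_s: 8.45
tool_pos: [0.5736, -0.1248, 0.2088]
eef_rot: [[0.014, 0.941, 0.337], [-0.003, 0.337, -0.942], [-1.0, 0.012, 0.008]]
force: [0.3, 0.6, -0.6]
grip_width: 0.506
t 8.7 pos [ 0.5743 -0.1281  0.209 ] w 0.506 F [ 0.2 -1.1 -0.5] axis [ 0.014 -0.004 -1.   ] jaw [ 0.333 -0.943  0.009] offset [-10.3  53.   10.1] rows 0.9
level rot [ 0.      0.0085 -0.0122]
t 8.75 pos [ 0.5743 -0.1279  0.209 ] w 0.507 F [ 0.4 -0.2  0.2] axis [ 0.014 -0.004 -1.   ] jaw [ 0.333 -0.943  0.009] offset [-10.3  52.9  10.4] rows 0.9
level rot [ 0.      0.0087 -0.0122]
```

View pics/w6.png

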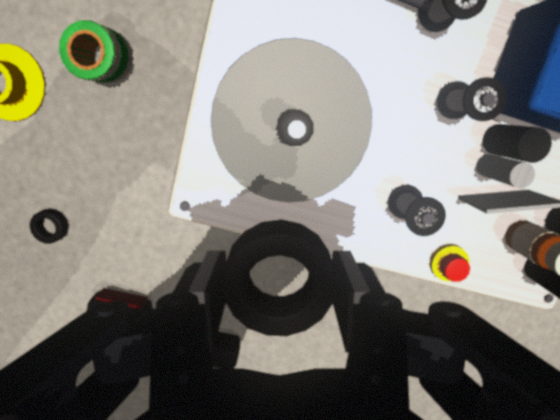

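```bash
cat >> h.py <<'E'
def radial(g,c,angs,r0,r1,test):
    out=[]
    for a in np.radians(angs):
        for r in np.arange(r0,r1,.5):
            x,y=c[0]+r*np.cos(a),c[1]+r*np.sin(a)
            if not(0<=x<559 and 0<=y<419): break
            if test(g[int(round(y)),int(round(x))]): out.append((x,y)); break
    return np.array(out)
def circ(q,R=None):
    from scipy.optimize import least_squares
    f=lambda p: np.hypot(q[:,0]-p[0],q[:,1]-p[1])-(p[2] if R is None else R)
    s=least_squares(f,[*q.mean(0)[:2],.02],loss='soft_l1',f_scale=.0005); return s.x.round(4),round(1e3*np.sqrt(np.mean(f(s.x)**2)),2)
E
python3 - <<'E'
from h import *
import json
P=json.load(open('P6.json')); im=cv2.imread('pics/w6.png'); g=cv2.GaussianBlur(im,(3,3),0).max(2)
pl=radial(g,(291,119),range(-180,180,5),70,95,lambda v:v>185)
pl=np.array([p for p in pl if p[1]<165])
print(len(pl),circ(onplane('wrist',pl,.072,P)))
tip=cv2.findContours(((g>215)*255).astype(np.uint8)[110:150,280:315],cv2.RETR_EXTERNAL,cv2.CHAIN_APPROX_NONE)[0]
t=max(tip,key=cv2.contourArea).reshape(-1,2)+[280,110]; print('tip px',t.mean(0),circ(onplane('wrist',t,.142,P)))
R=np.array([[.014,.94,.333],[-.004,.337,-.943],[-1,.012,.009]]);p=np.array([.5743,-.128,.209])
print('bore/outer columns'); 
print('col280', [int(v) for v in g[205:345:3,280]])
print('row272', [int(v) for v in g[272,214:350:3]])
def tool(uv,x):
    o,D=rays('wrist',uv,P); n=R[:,0]; t=(x+(p-o)@n)/(D@n); return ((o+D*t[:,None]-p)@R*1e3).round(1)
for x in (-.014,-.011,-.017): print(x,tool([(280,254),(280,335),(248,272),(312,272)],x).tolist())
E
```

```text
50 (array([ 0.6214, -0.1219,  0.0582]), np.float64(1.78))
tip px [296.45238095 128.97619048] (array([ 0.6273, -0.1193,  0.0041]), np.float64(0.15))
bore/outer columns
col280 [162, 159, 157, 158, 151, 64, 33, 31, 33, 31, 36, 34, 32, 33, 30, 27, 29, 79, 96, 97, 98, 98, 93, 95, 95, 98, 99, 95, 105, 153, 133, 28, 26, 23, 24, 26, 25, 30, 35, 32, 31, 33, 31, 50, 169, 188, 187]
row272 [26, 24, 24, 23, 23, 25, 27, 24, 23, 23, 20, 22, 72, 93, 94, 96, 97, 98, 97, 96, 97, 96, 93, 93, 92, 93, 92, 92, 100, 157, 176, 143, 36, 29, 29, 30, 29, 29, 32, 31, 29, 33, 33, 34, 45, 60]
-0.014 [[-14.0, 11.7, -0.4], [-14.0, -23.4, -0.4], [-14.0, 4.4, -12.6], [-14.0, 4.3, 11.7]]
-0.011 [[-11.0, 10.5, -0.4], [-11.0, -25.5, -0.4], [-11.0, 3.0, -12.9], [-11.0, 2.9, 12.0]]
-0.017 [[-17.0, 13.0, -0.5], [-17.0, -21.3, -0.4], [-17.0, 5.8, -12.3], [-17.0, 5.7, 11.4]]
```

```bash
python3 -m crank '[{"rotation":[0,0.0085,-0.012],"offset":[0,40,8],"jaw":1},{"rotation":[0,0,0],"offset":[20,14,2],"jaw":1},{"rotation":[0,0,0],"offset":[20,0,0],"jaw":1},{"rotation":[0,0,0],"offset":[0,0,0],"jaw":1}]' >/dev/null
python3 -c "
from h import *
go(.6286,-.1195,.076)"
```

```text
t 9.25 pos [ 0.628  -0.1142  0.1686] w 0.505 F [-0.2 -0.  -0.5] axis [-0. -0. -1.] jaw [ 0.338 -0.941 -0.   ] offset [92.6 -1.2  5.2] rows 1.5
level rot [ 0.     -0.0001  0.0003]
```

```bash
python3 -m crank '[{"rotation":[0,0,0],"offset":[10,-1,5],"jaw":1},{"rotation":[0,0,0],"offset":[0,0,0],"jaw":1}]' >/dev/null
python3 - <<'E'
from h import *
go(.6286,-.1195,.076)
P=camera_params('wrist');R=np.array(read_state()['eef_rot']);p=np.array(read_state()['tool_pos']); im=snapshot('wrist'); save(im,'w7.png')
def tool(uv,x):
    o,D=rays('wrist',uv,P); n=R[:,0]; t=(x+(p-o)@n)/(D@n); return ((o+D*t[:,None]-p)@R*1e3).round(1)
g=cv2.GaussianBlur(im,(3,3),0).max(2); print([int(v) for v in g[240:320:3,280]]); 
c=cv2.resize(im[200:350,180:380],None,fx=3,fy=3); save(c,'w7c.png')
E
```

```text
t 9.5 pos [ 0.6283 -0.1188  0.1589] w 0.505 F [-0.3 -0.5 -0.2] axis [ 0. -0. -1.] jaw [ 0.339 -0.941  0.   ] offset [82.9  0.   0.7] rows 1.4
level rot [ 0.      0.0004 -0.0003]
[22, 23, 19, 19, 19, 50, 80, 83, 83, 73, 73, 73, 71, 69, 71, 71, 69, 71, 83, 33, 19, 20, 20, 22, 24, 24, 32]
```

View pics/w7c.png

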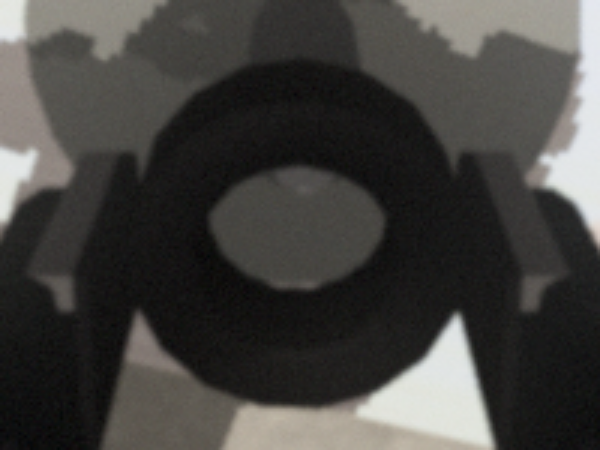

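The spindle tip shows through the upper part of the bore at crop (302,180), centred sideways. I estimate the offset at under 1 mm, so I'll lower in steps with force checks.

```bash
python3 -m crank '[{"rotation":[0,0,0],"offset":[12,0,0.5],"jaw":1},{"rotation":[0,0,0],"offset":[12,0,0],"jaw":1}]' >/dev/null
python3 -c "
from h import *
go(.6284,-.1195,.076)"
python3 -m crank '[{"rotation":[0,0,0],"offset":[12,0,0],"jaw":1},{"rotation":[0,0,0],"offset":[8,0,0],"jaw":1}]' >/dev/null
python3 -c "
from h import *
go(.6284,-.1195,.076)"
```

```text
t 9.8 pos [ 0.6294 -0.1197  0.1359] w 0.507 F [-0.3 -0.  -0.9] axis [ 0.004 -0.002 -1.   ] jaw [ 0.339 -0.941  0.003] offset [59.9 -1.1 -0.7] rows 1.0
level rot [ 0.      0.0029 -0.0036]
t 10.05 pos [ 0.629  -0.1197  0.1138] w 0.503 F [-0.2 -0.8 -0.6] axis [ 0.003 -0.001 -1.   ] jaw [ 0.339 -0.941  0.002] offset [37.8 -0.6 -0.5] rows 0.6
level rot [ 0.      0.0022 -0.0027]
```

```bash
python3 -m crank '[{"rotation":[0,0.002,-0.003],"offset":[13,0,0],"jaw":1},{"rotation":[0,0,0],"offset":[13,0,0],"jaw":1}]' |egrep 'pos|force'
python3 -m crank '[{"rotation":[0,0.002,-0.003],"offset":[8,0,0],"jaw":1}]' |egrep 'pos|force'
python3 -c "
from h import *
go(.6284,-.1195,.076)"
```

```text
tool_pos: [0.6292, -0.1198, 0.0861]
force: [-0.0, -0.6, -0.0]
tool_pos: [0.6289, -0.1196, 0.077]
force: [0.5, -0.5, -0.3]
t 10.43 pos [ 0.6289 -0.1196  0.077 ] w 0.505 F [ 0.5 -0.5 -0.3] axis [-0.005  0.001 -1.   ] jaw [ 0.339 -0.941 -0.003] offset [ 1.  -0.4 -0.3] rows 0.0
level rot [ 0.     -0.0025  0.0042]
```

```bash
python3 -m crank '[{"rotation":[0,-0.002,0.004],"offset":[3,0,0],"jaw":1}]' |egrep 'pos|force'
python3 -m crank '[{"rotation":[0,0,0],"offset":[3,0,0],"jaw":1}]' |egrep 'pos|force'
```

```text
tool_pos: [0.629, -0.1197, 0.0755]
force: [-12.7, 3.8, 39.5]
tool_pos: [0.629, -0.1197, 0.0756]
force: [-12.8, 3.4, 33.7]
```

The riser is seated, with contact at TCP 0.0757 against 0.076 predicted. I'll release it and go for orange.

```bash
python3 -m crank '[{"rotation":[0,0,0],"offset":[0,0,0],"jaw":-1},{"rotation":[0,0,0],"offset":[0,0,0],"jaw":-1},{"rotation":[0,0,0],"offset":[0,0,0],"jaw":-1},{"rotation":[0,0,0],"offset":[-45,0,0],"jaw":-1},{"rotation":[0,0,0],"offset":[-50,0,0],"jaw":-1},{"rotation":[0,0,0],"offset":[-30,0,-55],"jaw":-1},{"rotation":[0,0,0],"offset":[0,0,-58],"jaw":-1},{"rotation":[0,0,0],"offset":[0,0,-58],"jaw":-1}]' | head -2
python3 -m crank '[{"rotation":[0,0,0],"offset":[0,0,-58],"jaw":-1},{"rotation":[0,0,0],"offset":[0,0,-58],"jaw":-1},{"rotation":[0,0,0],"offset":[0,0,-58],"jaw":-1},{"rotation":[0,0,0],"offset":[0,0,-58],"jaw":-1},{"rotation":[0,0,0],"offset":[0,0,0],"jaw":-1},{"rotation":[0,0,0],"offset":[0,0,0],"jaw":-1}]' >/dev/null
python3 - <<'E'
from h import *
go(.5217,.304,.18)
P=camera_params('wrist'); im=snapshot('wrist'); save(im,'w8.png')
print('orange top'); fit('wrist',im,mask(im,*RG['orange']),.028,P,(.5217,.304),True)
print('yellow flange'); fit('wrist',im,mask(im,*RG['yellow']),.003,P,(.577,.134))
t=snapshot('top'); save(t,'t8.png')
print('riser on platter'); fit('top',t,mask(t,(0,0,0),(180,255,75)),.081,None,(.6275,-.12))
s=snapshot('side'); save(s,'s8.png')
E
```

```text
time_s: 11.68
tool_pos: [0.5713, 0.0412, 0.2014]
t 12.43 pos [0.4904 0.2678 0.2001] w 0.997 F [-0.8 -1.4 -0.9] axis [ 0.     0.002 -1.   ] jaw [ 0.343 -0.939 -0.002] offset [ 20.1  41.8 -23.2] rows 0.7
level rot [ 0.     -0.0016 -0.0008]
orange top
centroid [0.5213 0.3036] mec [0.5213 0.3034] D 27.3 eq 26.0 (237, 118, 33, 32)
centroid [0.5386 0.3044] mec [0.5388 0.3052] D 36.3 eq 24.6 (237, 101, 43, 28)
centroid [0.5209 0.304 ] mec [0.5209 0.304 ] D 54.5 eq 53.7 (220, 101, 65, 65)
yellow flange
centroid [0.5762 0.1359] mec [0.5763 0.1359] D 70.6 eq 69.6 (411, 100, 75, 77)
riser on platter
centroid [ 0.627  -0.1204] mec [ 0.6276 -0.1197] D 47.8 eq 44.1 (364, 152, 23, 23)
```

```bash
python3 -m crank '[{"rotation":[0,-0.002,0],"offset":[50,41,-23],"jaw":-1},{"rotation":[0,0,0],"offset":[50,0,0],"jaw":-1},{"rotation":[0,0,0],"offset":[50,0,0],"jaw":-1},{"rotation":[0,0,0],"offset":[15,0,0],"jaw":-1}]' >/dev/null
python3 -c "
from h import *
go(.5211,.3038,.016)"
```

```text
t 13.07 pos [0.528  0.2871 0.0372] w 1.003 F [ 0.2  0.2 -0.7] axis [ 0.004  0.009 -1.   ] jaw [ 0.348 -0.938 -0.007] offset [ 21.4  -0.9 -17.9] rows 0.4
level rot [ 0.     -0.0072 -0.0069]
```

```bash
python3 -m crank '[{"rotation":[0,-0.007,-0.007],"offset":[2,-1,-18],"jaw":-1},{"rotation":[0,0,0],"offset":[0,0,0],"jaw":-1}]' >/dev/null
python3 -c "
from h import *
go(.5211,.3038,.016)"
```

```text
t 13.32 pos [0.5245 0.2937 0.0346] w 1.004 F [-0.6 -0.3  0.3] axis [-0.005  0.006 -1.   ] jaw [ 0.359 -0.933 -0.007] offset [ 18.7   0.5 -10.5] rows 0.3
level rot [ 0.     -0.0072  0.0027]
```

```bash
python3 -m crank '[{"rotation":[0,-0.007,0.003],"offset":[1,0,-11],"jaw":-1},{"rotation":[0,0,0],"offset":[0,0,0],"jaw":-1}]' >/dev/null
python3 -c "
from h import *
go(.5211,.3038,.016); print(np.round(read_state()['q'],3))"
```

```text
t 13.57 pos [0.5237 0.299  0.0355] w 0.999 F [-0.3 -0.5 -0.5] axis [ 0.002  0.006 -1.   ] jaw [ 0.369 -0.93  -0.005] offset [19.6 -0.8 -5.4] rows 0.3
level rot [ 0.     -0.0046 -0.0036]
[ 0.377  0.463 -0.189  0.915  0.005  3.142]
```

Joint 6 is at its limit, so I'll turn the tool back about its x axis by -0.24 rad.

```bash
python3 -m crank '[{"rotation":[-0.12,-0.004,-0.003],"offset":[1,0,-5],"jaw":-1},{"rotation":[-0.12,0,0],"offset":[1,0,0],"jaw":-1},{"rotation":[0,0,0],"offset":[0,0,0],"jaw":-1}]' >/dev/null
python3 -c "
from h import *
go(.5211,.3038,.016); print(np.round(read_state()['q'],3))"
```

```text
t 13.95 pos [0.5226 0.3044 0.0357] w 1.006 F [-0.3  0.1  0.2] axis [ 0.004  0.002 -1.   ] jaw [ 0.584 -0.812  0.001] offset [19.7 -1.7 -0.4] rows 0.3
level rot [ 0.      0.0009 -0.0044]
[ 0.389  0.465 -0.185  0.916  0.     2.907]
```

```bash
python3 -m crank '[{"rotation":[0,0,-0.004],"offset":[19,-2,0],"jaw":-1},{"rotation":[0,0,0],"offset":[1,0,0],"jaw":-1}]' >/dev/null
python3 -c "
from h import *
go(.5211,.3038,.016)"
python3 -m crank '[{"rotation":[0,0,0],"offset":[1,0,0],"jaw":0},{"rotation":[0,0,0],"offset":[1,0,0],"jaw":1},{"rotation":[0,0,0],"offset":[1,0,0],"jaw":1},{"rotation":[0,0,0],"offset":[0,0,0],"jaw":1}]' 40 >/dev/null
python3 -c "
from h import *
go(.5211,.3038,.016)"
```

```text
t 14.2 pos [0.5215 0.3036 0.0166] w 0.998 F [-0.2  0.2  0.8] axis [ 0.003  0.    -1.   ] jaw [ 0.58  -0.815  0.001] offset [ 0.6 -0.2 -0.4] rows 0.0
level rot [ 0.      0.0014 -0.0023]
t 14.7 pos [0.5224 0.3039 0.0172] w 0.631 F [ 0.3  0.  -0.3] axis [ 0.006  0.001 -1.   ] jaw [ 0.577 -0.817  0.002] offset [ 1.2 -1.1 -0.7] rows 0.0
level rot [ 0.      0.0023 -0.0057]
```

```bash
python3 -m crank '[{"rotation":[0,0.002,-0.006],"offset":[-40,0,0],"jaw":1},{"rotation":[0,0,0],"offset":[-55,0,0],"jaw":1},{"rotation":[0,0,0],"offset":[-55,0,0],"jaw":1},{"rotation":[0,0,0],"offset":[-45,-27,51],"jaw":1},{"rotation":[0,0,0],"offset":[0,-27,51],"jaw":1},{"rotation":[0,0,0],"offset":[0,-27,51],"jaw":1},{"rotation":[0,0,0],"offset":[0,-27,51],"jaw":1},{"rotation":[0,0,0],"offset":[0,-27,51],"jaw":1}]' | egrep 'pos|width'
python3 -c "
from h import *
go(.5825,-.151,.21)"
```

```text
tool_pos: [0.5594, 0.0229, 0.2138]
grip_width: 0.637
t 15.7 pos [0.5594 0.0229 0.2138] w 0.637 F [0.4 0.3 0.1] axis [ 0.006 -0.001 -1.   ] jaw [ 0.581 -0.814  0.004] offset [  4.  -82.2 155. ] rows 2.6
level rot [ 0.      0.0038 -0.0043]
```

```bash
python3 -m crank '[{"rotation":[0,0,0],"offset":[2,-27,51],"jaw":1},{"rotation":[0,0,0],"offset":[0,-27,51],"jaw":1},{"rotation":[0,0,0],"offset":[0,-27,51],"jaw":1},{"rotation":[0,0,0],"offset":[0,0,0],"jaw":1},{"rotation":[0,0,0],"offset":[0,0,0],"jaw":1}]' | egrep 'pos|width'
python3 - <<'E'
from h import *
import json
go(.6275,-.1194,.2)
s=read_state(); P=camera_params('wrist'); im=snapshot('wrist'); save(im,'w9.png'); json.dump({k:(v.tolist() if hasattr(v,'tolist') else v) for k,v in P.items()},open('P9.json','w'))
json.dump([np.array(s['eef_rot']).tolist(),list(map(float,s['tool_pos']))],open('S9.json','w'))
E
```

```text
tool_pos: [0.5825, -0.1588, 0.2129]
grip_width: 0.633
t 16.32 pos [ 0.5825 -0.1588  0.2129] w 0.633 F [-1.1  1.6 -0.8] axis [ 0.008 -0.001 -1.   ] jaw [ 0.575 -0.818  0.006] offset [13.2 59.4 -6.5] rows 1.0
level rot [ 0.      0.0058 -0.0059]
```

View pics/w9.png

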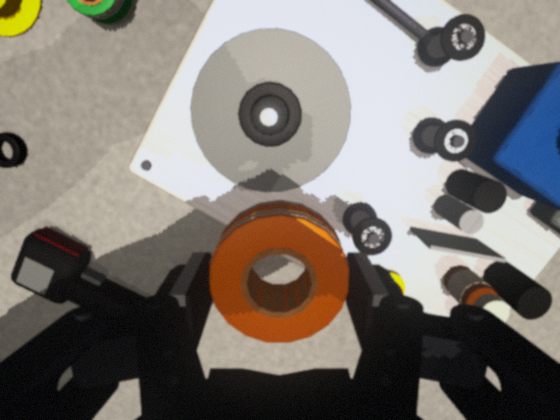

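The wrist view shows the riser home on the platter at (269,115), with the tip at (268,117). The orange roll is held level at (280,275). I'll work out its offset in the grip.

```bash
python3 - <<'E'
from h import *
import json
P=json.load(open('P9.json')); R,p=map(np.array,json.load(open('S9.json'))); im=cv2.imread('pics/w9.png')[:,:,::-1]; g=cv2.GaussianBlur(im,(3,3),0).max(2)
m=mask(im,(2,120,60),(20,255,255))
col=m[:,280]; ys=np.where(col>0)[0]; print('orange runs col280',[ (a[0],a[-1]) for a in np.split(ys,np.where(np.diff(ys)>2)[0]+1)])
h=mask(im,(0,0,90),(180,90,255)); n,l,st,c=cv2.connectedComponentsWithStats(h[235:315,235:325]); print('hole comps',st[1:,:].tolist())
xs=np.where(m[275]>0)[0]; print('row275',xs.min(),xs.max(),[ (a[0],a[-1]) for a in np.split(xs,np.where(np.diff(xs)>2)[0]+1)])
t=[c.reshape(-1,2) for c in cv2.findContours(((g>215)*255).astype(np.uint8)[105:130,258:280],cv2.RETR_EXTERNAL,cv2.CHAIN_APPROX_NONE)[0]]
t=max(t,key=len)+[258,105]; print('tip',t.mean(0),circ(onplane('wrist',t,.142,P)))
print('riser'); fit('wrist',im,mask(im,(0,0,0),(180,255,80)),.081,P,(.6275,-.12),True)
def tool(uv,x):
    o,D=rays('wrist',uv,P); n=R[:,0]; t=(x+(p-o)@n)/(D@n); return ((o+D*t[:,None]-p)@R*1e3).round(1)
for x in (-.008,-.0108,-.0135): print(x,tool([(280,250),(280,342),(xs.min(),275),(xs.max(),275)],x)[:,1:].tolist())
E
```

```text
orange runs col280 [(np.int64(202), np.int64(208)), (np.int64(213), np.int64(253)), (np.int64(286), np.int64(341))]
hole comps [[19, 19, 51, 31, 1158]]
row275 209 349 [(np.int64(209), np.int64(257)), (np.int64(302), np.int64(349))]
tip [268.55 116.45] (array([ 0.6275, -0.1193,  0.0039]), np.float64(0.18))
riser
centroid [ 0.6263 -0.1192] mec [ 0.6261 -0.1195] D 21.4 eq 19.9 (255, 101, 30, 28)
centroid [ 0.6379 -0.1242] mec [ 0.6347 -0.1224] D 34.4 eq 22.5 (267, 84, 32, 48)
centroid [ 0.6267 -0.1191] mec [ 0.6267 -0.1191] D 45.1 eq 44.2 (239, 83, 62, 63)
-0.008 [[11.2, -0.6], [-30.8, -0.6], [0.4, -29.0], [0.4, 26.9]]
-0.0108 [[12.4, -0.7], [-28.7, -0.6], [1.8, -28.4], [1.8, 26.3]]
-0.0135 [[13.5, -0.7], [-26.8, -0.6], [3.1, -27.9], [3.1, 25.8]]
```

```bash
python3 -m crank '[{"rotation":[0,0.006,-0.006],"offset":[10,45,-6],"jaw":1},{"rotation":[0,0,0],"offset":[15,14,0],"jaw":1},{"rotation":[0,0,0],"offset":[15,0,0],"jaw":1},{"rotation":[0,0,0],"offset":[0,0,0],"jaw":1}]' >/dev/null
python3 -c "
from h import *
go(.6290,-.1191,.103)"
```

```text
t 16.88 pos [ 0.6275 -0.1153  0.1723] w 0.634 F [-0.4 -0.6 -0.7] axis [ 0.    -0.001 -1.   ] jaw [ 0.579 -0.816  0.001] offset [69.3 -1.   3.9] rows 1.2
level rot [0.     0.0006 0.0004]
```

```bash
python3 -m crank '[{"rotation":[0,0,0],"offset":[5,-1,4],"jaw":1},{"rotation":[0,0,0],"offset":[8,0,0],"jaw":1}]' >/dev/null
python3 - <<'E'
from h import *
go(.6290,-.1191,.103)
P=camera_params('wrist'); s=read_state(); R,p=np.array(s['eef_rot']),np.array(s['tool_pos']); im=snapshot('wrist'); save(im,'w10.png'); g=cv2.GaussianBlur(im,(3,3),0)
m=mask(im,(2,120,60),(20,255,255))
for x in (272,276,280,284,288): 
    ys=np.where(m[:,x]>0)[0]; print(x,[ (int(a[0]),int(a[-1])) for a in np.split(ys,np.where(np.diff(ys)>2)[0]+1)], [int(v) for v in g.max(2)[250:292:2,x]])
def tool(uv,x):
    o,D=rays('wrist',uv,P); n=R[:,0]; t=(x+(p-o)@n)/(D@n); return ((o+D*t[:,None]-p)@R*1e3).round(1)
print(tool([(280,v) for v in (255,260,265,270)],p[2]-.142).tolist())
E
```

```text
t 17.12 pos [ 0.6287 -0.1202  0.1601] w 0.63 F [ 0.4  0.8 -0.5] axis [ 0.002 -0.002 -1.   ] jaw [ 0.578 -0.816  0.002] offset [57.1  0.8 -0.9] rows 1.0
level rot [ 0.      0.0023 -0.0006]
272 [(203, 210), (214, 253), (287, 341)] [97, 99, 100, 98, 96, 88, 77, 74, 73, 73, 74, 72, 72, 71, 73, 73, 69, 60, 59, 61, 62]
276 [(203, 209), (213, 253), (288, 288), (292, 294), (297, 341)] [100, 102, 99, 100, 96, 93, 86, 74, 73, 71, 71, 72, 73, 71, 72, 71, 71, 62, 58, 59, 57]
280 [(202, 208), (213, 253), (286, 286), (292, 297), (300, 341)] [98, 96, 96, 97, 96, 96, 87, 74, 73, 73, 73, 73, 73, 72, 72, 72, 68, 60, 58, 57, 56]
284 [(203, 209), (213, 253), (284, 341)] [94, 93, 94, 96, 93, 83, 74, 73, 74, 74, 73, 74, 73, 72, 71, 72, 71, 63, 64, 67, 67]
288 [(204, 210), (214, 254), (283, 285), (289, 291), (294, 341)] [93, 94, 90, 74, 62, 67, 72, 74, 72, 72, 72, 71, 71, 72, 71, 70, 65, 60, 58, 59, 61]
[[18.1, -2.1, -0.6], [18.1, -4.6, -0.6], [18.1, -7.1, -0.6], [18.1, -9.7, -0.6]]
```

```bash
python3 -m crank '[{"rotation":[0,0.002,0],"offset":[8,0.8,-0.9],"jaw":1},{"rotation":[0,0,0],"offset":[10,0,0],"jaw":1}]' >/dev/null
python3 -c "
from h import *
go(.6290,-.1191,.103)"
python3 -m crank '[{"rotation":[0,0,0],"offset":[12,0,0],"jaw":1},{"rotation":[0,0,0],"offset":[8,0,0],"jaw":1}]' | egrep 'force'
python3 -c "
from h import *
go(.6290,-.1191,.103)"
```

```text
t 17.43 pos [ 0.6285 -0.1193  0.1405] w 0.628 F [-0.1  0.1 -0.1] axis [ 0.  0. -1.] jaw [ 0.577 -0.816 -0.   ] offset [37.5  0.5  0.1] rows 0.6
level rot [ 0.     -0.0001 -0.0004]
force: [-0.6, 0.3, -0.8]
t 17.68 pos [ 0.6282 -0.1193  0.1186] w 0.631 F [-0.6  0.3 -0.8] axis [-0.     0.001 -1.   ] jaw [ 0.577 -0.817 -0.001] offset [15.6  0.8  0.3] rows 0.3
level rot [ 0.     -0.0007  0.    ]
```

Free so far, so I'll lower the last 15 mm gently.

```bash
python3 -m crank '[{"rotation":[0,-0.001,0],"offset":[9,0.5,0.3],"jaw":1}]' | egrep 'pos|force'; python3 -m crank '[{"rotation":[0,0,0],"offset":[4,0,0],"jaw":1}]' | egrep 'pos|force'; python3 -m crank '[{"rotation":[0,0,0],"offset":[2.5,0,0],"jaw":1}]' | egrep 'pos|force'
python3 -c "
from h import *
go(.6290,-.1191,.103)"
```

```text
tool_pos: [0.6288, -0.1192, 0.1089]
force: [-0.1, 0.4, -0.3]
tool_pos: [0.6286, -0.1191, 0.1041]
force: [0.4, -0.2, -0.6]
tool_pos: [0.6287, -0.1192, 0.1024]
force: [-7.0, 1.6, 24.0]
t 18.05 pos [ 0.6287 -0.1192  0.1024] w 0.632 F [-7.   1.6 24. ] axis [-0. -0. -1.] jaw [ 0.577 -0.816  0.   ] offset [-0.6  0.3  0.1] rows 0.0
level rot [0.     0.0004 0.0003]
```

Orange is seated on the riser, with contact near TCP 0.1027 against 0.1032 expected. I'll release it and go to the hold-down.

```bash
python3 -m crank '[{"rotation":[0,0,0],"offset":[0,0,0],"jaw":-1},{"rotation":[0,0,0],"offset":[0,0,0],"jaw":-1},{"rotation":[0,0,0],"offset":[0,0,0],"jaw":-1},{"rotation":[0,0,0],"offset":[-45,0,0],"jaw":-1},{"rotation":[0,0,0],"offset":[-50,0,0],"jaw":-1},{"rotation":[0,0,0],"offset":[0,12,-50],"jaw":-1},{"rotation":[0,0,0],"offset":[0,12,-50],"jaw":-1},{"rotation":[0,0,0],"offset":[0,12,-50],"jaw":-1}]' | egrep 'pos|force'
python3 -m crank '[{"rotation":[0,0,0],"offset":[0,12,-50],"jaw":-1},{"rotation":[0,0,0],"offset":[0,12,-45],"jaw":-1},{"rotation":[0,0,0],"offset":[0,0,0],"jaw":-1},{"rotation":[0,0,0],"offset":[0,0,0],"jaw":-1}]' >/dev/null
python3 - <<'E'
from h import *
go(.5762,.1359,.18)
P=camera_params('wrist'); im=snapshot('wrist'); save(im,'w11.png')
print('yellow flange'); fit('wrist',im,mask(im,*RG['yellow']),.003,P,(.577,.134)); print('hub top bore'); fit('wrist',im,mask(im,*RG['yellow']),.025,P,(.577,.134),True)
print('green'); fit('wrist',im,mask(im,(40,60,40),(85,255,255)),.042,P,(.629,.051),True)
t=snapshot('top'); save(t,'t11.png'); print('orange'); fit('top',t,mask(t,*RG['orange']),.102,None,(.6275,-.12))
E
```

```text
tool_pos: [0.5721, 0.0243, 0.2]
force: [0.4, 0.8, -0.4]
t 19.55 pos [0.5348 0.1213 0.2008] w 1.001 F [-0.6  0.9  0.3] axis [ 0.004  0.    -1.   ] jaw [ 0.576 -0.817  0.002] offset [20.9 42.2 11.9] rows 0.7
level rot [ 0.     0.002 -0.003]
yellow flange
centroid [0.576  0.1362] mec [0.576  0.1361] D 70.4 eq 69.6 (254, 91, 78, 79)
hub top bore
centroid [0.5762 0.1365] mec [0.5761 0.1365] D 26.0 eq 24.8 (278, 118, 31, 30)
centroid [0.5768 0.1377] mec [0.5768 0.1377] D 65.9 eq 65.1 (254, 91, 78, 79)
green
centroid [0.6278 0.0523] mec [0.6279 0.0522] D 32.7 eq 31.6 (396, 123, 40, 40)
centroid [0.6204 0.0728] mec [0.6214 0.0698] D 33.5 eq 17.4 (382, 116, 21, 41)
centroid [0.6263 0.0562] mec [0.6262 0.0565] D 53.5 eq 49.4 (378, 113, 65, 58)
orange
centroid [ 0.629  -0.1221] mec [ 0.6282 -0.1224] D 59.0 eq 56.2 (363, 146, 30, 30)
```

```bash
python3 -m crank '[{"rotation":[0,0.002,-0.003],"offset":[30,42,12],"jaw":-0.7},{"rotation":[0,0,0],"offset":[55,0,0],"jaw":-0.7},{"rotation":[0,0,0],"offset":[50,0,0],"jaw":-0.7},{"rotation":[0,0,0],"offset":[10,0,0],"jaw":-0.7}]' >/dev/null
python3 -c "
from h import *
go(.5761,.1363,.008)"
```

```text
t 20.15 pos [0.5816 0.1306 0.0535] w 0.847 F [-0.8  0.7  0.3] axis [ 0.004 -0.    -1.   ] jaw [ 0.569 -0.822  0.003] offset [45.4 -1.4 -7.9] rows 0.8
level rot [ 0.      0.0026 -0.0036]
```

```bash
python3 -m crank '[{"rotation":[0,0.002,-0.004],"offset":[10,-1,-8],"jaw":-0.7},{"rotation":[0,0,0],"offset":[20,0,0],"jaw":-0.7},{"rotation":[0,0,0],"offset":[10,0,0],"jaw":-0.7}]' >/dev/null
python3 -c "
from h import *
go(.5761,.1363,.008)"
```

```text
t 20.52 pos [0.5786 0.1361 0.0161] w 0.853 F [0.4 0.5 0.3] axis [ 0.005 -0.    -1.   ] jaw [ 0.567 -0.823  0.003] offset [ 8.1 -2.  -1.6] rows 0.1
level rot [ 0.      0.003  -0.0039]
```

```bash
python3 -m crank '[{"rotation":[0,0.003,-0.004],"offset":[8,-2,-1.5],"jaw":-0.7},{"rotation":[0,0,0],"offset":[0.5,0,0],"jaw":0},{"rotation":[0,0,0],"offset":[0.5,0,0],"jaw":1},{"rotation":[0,0,0],"offset":[0.5,0,0],"jaw":1},{"rotation":[0,0,0],"offset":[0.5,0,0],"jaw":1},{"rotation":[0,0,0],"offset":[0,0,0],"jaw":1}]' 40 >/dev/null
python3 -c "
from h import *
go(.5761,.1363,.008)"
```

```text
t 21.27 pos [0.5774 0.1366 0.0092] w 0.416 F [-0.1 -0.2 -0.7] axis [ 0.004  0.    -1.   ] jaw [ 0.567 -0.823  0.002] offset [ 1.2 -1.2 -0.5] rows 0.0
level rot [ 0.      0.0019 -0.0035]
```

```bash
python3 -m crank '[{"rotation":[0,0.002,-0.003],"offset":[-45,0,0],"jaw":1},{"rotation":[0,0,0],"offset":[-55,0,0],"jaw":1},{"rotation":[0,0,0],"offset":[-55,0,0],"jaw":1},{"rotation":[0,0,0],"offset":[-45,-30,50],"jaw":1},{"rotation":[0,0,0],"offset":[0,-33,52],"jaw":1},{"rotation":[0,0,0],"offset":[0,-33,52],"jaw":1},{"rotation":[0,0,0],"offset":[0,-33,52],"jaw":1},{"rotation":[0,0,0],"offset":[0,-33,52],"jaw":1}]' | egrep 'pos|width'
python3 -c "
from h import *
go(.586,-.148,.21)"
```

```text
tool_pos: [0.5916, -0.1613, 0.207]
grip_width: 0.416
t 22.27 pos [ 0.5916 -0.1613  0.207 ] w 0.416 F [ 1.1 -1.  -0.2] axis [ 0.001 -0.001 -1.   ] jaw [ 0.574 -0.819  0.002] offset [ -3.    3.1 -14.1] rows 0.2
level rot [ 0.      0.0016 -0.0006]
```

```bash
python3 -m crank '[{"rotation":[0,0.001,0],"offset":[0,0,-12],"jaw":1},{"rotation":[0,0,0],"offset":[0,0,0],"jaw":1}]' | egrep 'width'
python3 - <<'E'
from h import *
go(.6275,-.1193,.2)
P=camera_params('wrist'); s=read_state(); R,p=np.array(s['eef_rot']),np.array(s['tool_pos']); im=snapshot('wrist'); save(im,'w12.png'); g=cv2.GaussianBlur(im,(3,3),0).max(2)
print('orange on spindle'); fit('wrist',im,mask(im,*RG['orange']),.114,P,(.6275,-.12),True)
cs=cv2.findContours(((g>215)*255).astype(np.uint8),cv2.RETR_EXTERNAL,cv2.CHAIN_APPROX_NONE)[0]
for c in cs:
    q=onplane('wrist',c.reshape(-1,2),.142,P)
    if np.hypot(*(q.mean(0)[:2]-[.6275,-.1193]))<.012 and len(c)>12: print('tip',c.mean(0).round(1),circ(q))
def tool(uv,x):
    o,D=rays('wrist',uv,P); n=R[:,0]; t=(x+(p-o)@n)/(D@n); return ((o+D*t[:,None]-p)@R*1e3).round(1)
m=mask(im,(22,100,40),(36,255,255))
for x in (272,276,280,284,288):
    ys=np.where(m[:,x]>0)[0]; ys=ys[ys>180]; print(x,[ (int(a[0]),int(a[-1])) for a in np.split(ys,np.where(np.diff(ys)>2)[0]+1)])
for y in (262,266,270): 
    xs=np.where(m[y]>0)[0]; xs=xs[xs>150]; print(y,[ (int(a[0]),int(a[-1])) for a in np.split(xs,np.where(np.diff(xs)>2)[0]+1)])
uv=[(280,v) for v in range(230,321,10)]
for x in (-.0158,.0052): print(x,tool(uv,x)[:,1].tolist(), tool([(260,265),(300,265)],x)[:,2].tolist())
E
```

```text
grip_width: 0.411
t 22.52 pos [ 0.5843 -0.1561  0.2057] w 0.411 F [-0.9  0.5  0.2] axis [-0. -0. -1.] jaw [ 0.569 -0.822 -0.   ] offset [ 5.7 56.5 -5.7] rows 0.9
level rot [ 0.     -0.      0.0003]
orange on spindle
centroid [ 0.6272 -0.1187] mec [ 0.6272 -0.1187] D 24.9 eq 24.3 (251, 99, 40, 41)
centroid [ 0.6389 -0.1209] mec [ 0.6358 -0.1195] D 48.6 eq 36.0 (248, 74, 66, 70)
centroid [ 0.627  -0.1186] mec [ 0.6268 -0.1188] D 55.9 eq 54.9 (226, 73, 89, 92)
tip [[270.3 118.2]] (array([ 0.6286, -0.1184,  0.0232]), np.float64(0.19))
272 [(186, 230), (234, 234), (239, 256), (291, 291), (298, 298), (302, 302), (305, 307), (314, 314), (317, 332)]
276 [(186, 239), (243, 254), (294, 296), (302, 302), (305, 305), (310, 310), (315, 315), (319, 331)]
280 [(186, 232), (235, 254), (294, 296), (299, 301), (308, 308), (319, 331)]
284 [(185, 254), (299, 302), (314, 314), (320, 332)]
288 [(186, 256), (296, 297), (300, 300), (308, 308), (319, 332)]
262 [(201, 203), (237, 257), (301, 317), (324, 324), (330, 330), (345, 349), (354, 354)]
266 [(237, 251), (305, 323)]
270 [(233, 249), (308, 323), (329, 330)]
-0.0158 [22.2, 18.4, 14.4, 10.4, 6.4, 2.3, -1.9, -6.2, -10.6, -15.0] [-8.1, 6.8]
0.0052 [14.8, 10.3, 5.8, 1.1, -3.6, -8.4, -13.3, -18.3, -23.3, -28.5] [-9.3, 8.1]
```

```bash
python3 -m crank '[{"rotation":[0,0,0],"offset":[10,45,-4],"jaw":1},{"rotation":[0,0,0],"offset":[15,11,0],"jaw":1},{"rotation":[0,0,0],"offset":[12,0,0],"jaw":1},{"rotation":[0,0,0],"offset":[0,0,0],"jaw":1}]' >/dev/null
python3 -c "
from h import *
go(.6283,-.1196,.1232)"
```

```text
t 23.07 pos [ 0.6293 -0.1174  0.1673] w 0.414 F [-0.  -0.  -0.9] axis [-0.    -0.001 -1.   ] jaw [ 0.573 -0.819  0.001] offset [44.1 -2.   1.2] rows 0.7
level rot [0.     0.0012 0.0008]
```

```bash
python3 -m crank '[{"rotation":[0,0.001,0.001],"offset":[9,-2,1],"jaw":1},{"rotation":[0,0,0],"offset":[1,0,0],"jaw":1}]' >/dev/null
python3 - <<'E'
from h import *
go(.6283,-.1196,.1232)
P=camera_params('wrist'); s=read_state(); R,p=np.array(s['eef_rot']),np.array(s['tool_pos']); im=snapshot('wrist'); save(im,'w13.png'); g=cv2.GaussianBlur(im,(3,3),0).max(2)
for x in range(268,293,4): print(x,[int(v) for v in g[248:296:2,x]])
for y in (256,258,260,262): print(y,[int(v) for v in g[y,256:304:2]])
def tool(uv,x):
    o,D=rays('wrist',uv,P); n=R[:,0]; t=(x+(p-o)@n)/(D@n); return ((o+D*t[:,None]-p)@R*1e3).round(1)
print(tool([(280,v) for v in (255,260,265,270)],p[2]-.142).tolist())
E
```

```text
t 23.32 pos [ 0.6275 -0.1202  0.1575] w 0.413 F [ 0.1 -0.4 -0.3] axis [ 0.001 -0.    -1.   ] jaw [ 0.573 -0.82   0.001] offset [34.3  1.  -0. ] rows 0.6
level rot [ 0.      0.0008 -0.0005]
268 [131, 129, 124, 121, 113, 98, 107, 125, 127, 126, 125, 125, 124, 123, 118, 93, 72, 68, 67, 68, 71, 79, 76, 69]
272 [129, 126, 123, 120, 114, 96, 88, 113, 126, 126, 126, 125, 124, 124, 120, 101, 73, 66, 67, 68, 69, 78, 81, 71]
276 [130, 126, 123, 118, 112, 100, 95, 106, 123, 126, 125, 124, 124, 123, 121, 103, 74, 67, 68, 68, 67, 74, 82, 75]
280 [130, 127, 122, 119, 108, 93, 93, 103, 119, 125, 126, 124, 124, 124, 121, 104, 73, 69, 67, 68, 67, 75, 90, 80]
284 [129, 126, 123, 120, 113, 98, 95, 109, 125, 126, 126, 126, 123, 123, 121, 103, 75, 68, 69, 67, 69, 79, 85, 77]
288 [127, 127, 124, 121, 115, 101, 91, 117, 126, 126, 125, 123, 123, 122, 118, 95, 72, 69, 67, 69, 73, 82, 81, 70]
292 [124, 127, 124, 122, 120, 116, 120, 125, 127, 123, 125, 123, 123, 122, 106, 80, 71, 70, 70, 71, 82, 87, 74, 71]
256 [126, 125, 123, 121, 120, 117, 113, 114, 114, 115, 112, 112, 108, 109, 113, 115, 115, 119, 120, 120, 121, 122, 122, 123]
258 [124, 122, 119, 118, 118, 114, 98, 90, 96, 101, 100, 98, 93, 92, 98, 101, 101, 105, 116, 119, 119, 120, 120, 122]
260 [119, 118, 118, 119, 122, 120, 107, 89, 88, 93, 95, 94, 93, 93, 95, 93, 91, 103, 120, 123, 120, 118, 119, 120]
262 [117, 118, 120, 124, 126, 126, 125, 119, 113, 110, 106, 103, 103, 106, 109, 113, 117, 123, 125, 126, 125, 121, 118, 119]
[[15.5, -0.9, -0.6], [15.5, -3.4, -0.6], [15.5, -5.9, -0.6], [15.5, -8.5, -0.6]]
```

The tip is centred in the bore to well under 1 mm, so I'll descend.

```bash
python3 -m crank '[{"rotation":[0,0.001,0],"offset":[8,0.5,0],"jaw":1},{"rotation":[0,0,0],"offset":[9,0,0],"jaw":1}]' >/dev/null
python3 -c "
from h import *
go(.6280,-.1198,.1232)"
python3 -m crank '[{"rotation":[0,0,0],"offset":[9,0,0],"jaw":1}]' | egrep 'pos|force'
python3 -m crank '[{"rotation":[0,0,0],"offset":[5,0,0],"jaw":1}]' | egrep 'pos|force'
python3 -c "
from h import *
go(.6280,-.1198,.1232)"
```

```text
t 23.62 pos [ 0.6286 -0.1206  0.1412] w 0.417 F [ 0.8 -0.4 -0.1] axis [ 0.003 -0.    -1.   ] jaw [ 0.572 -0.82   0.002] offset [18.  -0.1 -1. ] rows 0.3
level rot [ 0.      0.0022 -0.0023]
tool_pos: [0.6285, -0.1206, 0.1315]
force: [0.9, -0.0, -0.6]
tool_pos: [0.6283, -0.1205, 0.1255]
force: [0.7, 0.3, -0.6]
t 23.88 pos [ 0.6283 -0.1205  0.1255] w 0.416 F [ 0.7  0.3 -0.6] axis [ 0.002 -0.    -1.   ] jaw [ 0.572 -0.82   0.001] offset [ 2.3  0.2 -0.7] rows 0.0
level rot [ 0.      0.0013 -0.0016]
```

```bash
python3 -m crank '[{"rotation":[0,0.001,-0.001],"offset":[2.5,0,-0.5],"jaw":1}]' | egrep 'pos|force'
python3 -m crank '[{"rotation":[0,0,0],"offset":[2,0,0],"jaw":1}]' | egrep 'pos|force'
```

```text
tool_pos: [0.628, -0.1202, 0.123]
force: [-5.5, 0.7, 21.5]
tool_pos: [0.6281, -0.1202, 0.123]
force: [-8.4, 3.4, 25.4]
```

The hold-down is home, with contact at 0.123 against 0.1232 expected. I'll release it and fetch the green roll.

```bash
python3 -m crank '[{"rotation":[0,0,0],"offset":[0,0,0],"jaw":-1},{"rotation":[0,0,0],"offset":[0,0,0],"jaw":-1},{"rotation":[0,0,0],"offset":[0,0,0],"jaw":-1},{"rotation":[0,0,0],"offset":[-40,0,0],"jaw":-1},{"rotation":[0,0,0],"offset":[-40,0,0],"jaw":-1},{"rotation":[0,0,0],"offset":[0,18,-50],"jaw":-1},{"rotation":[0,0,0],"offset":[0,18,-50],"jaw":-1},{"rotation":[0,0,0],"offset":[0,18,-45],"jaw":-1}]' | egrep 'pos|force'
python3 -m crank '[{"rotation":[0,0,0],"offset":[0,0,0],"jaw":-1},{"rotation":[0,0,0],"offset":[0,0,0],"jaw":-1}]' >/dev/null
python3 - <<'E'
from h import *
go(.628,.052,.1)
P=camera_params('wrist'); im=snapshot('wrist'); save(im,'w14.png')
print('green'); fit('wrist',im,mask(im,(40,60,40),(85,255,255)),.042,P,(.629,.051),True)
t=snapshot('top'); save(t,'t14.png'); s=snapshot('side'); save(s,'s14.png')
print('yellow top'); fit('top',t,mask(t,*RG['yellow']),.118,None,(.6275,-.12))
print('tray'); m=mask(t,*RG['blue']); m[:,:130]=0; m[:,205:]=0
c=max(cv2.findContours(m,cv2.RETR_EXTERNAL,cv2.CHAIN_APPROX_NONE)[0],key=cv2.contourArea); q=onplane('top',c.reshape(-1,2),.012)[:,:2].astype(np.float32); print(cv2.minAreaRect(q*1000))
E
```

```text
tool_pos: [0.5897, 0.0301, 0.204]
force: [0.9, 0.3, 0.5]
t 25.38 pos [0.589  0.033  0.2042] w 0.999 F [ 0.4  0.1 -0.2] axis [ 0.002 -0.    -1.   ] jaw [ 0.571 -0.821  0.001] offset [104.3  42.7   6.6] rows 1.7
level rot [ 0.      0.0015 -0.0017]
green
centroid [0.6275 0.0525] mec [0.6276 0.0525] D 32.1 eq 31.3 (268, 114, 40, 39)
centroid [0.6277 0.0528] mec [0.6276 0.053 ] D 46.3 eq 45.4 (260, 104, 56, 58)
yellow top
centroid [ 0.623  -0.1424] mec [ 0.6241 -0.1342] D 62.4 eq 36.7 (384, 145, 14, 33)
tray
((480.07342529296875, 309.27264404296875), (89.0907974243164, 168.98825073242188), 83.89344787597656)
```

```bash
python3 -m crank '[{"rotation":[0,0.001,-0.002],"offset":[20,42,6],"jaw":-1},{"rotation":[0,0,0],"offset":[50,0,0],"jaw":-1},{"rotation":[0,0,0],"offset":[50,0,0],"jaw":-1},{"rotation":[0,0,0],"offset":[10,0,0],"jaw":-1}]' >/dev/null
python3 -c "
from h import *
go(.6276,.0527,.022)"
```

```text
t 26.02 pos [0.631  0.0469 0.0719] w 1.002 F [ 0.7 -0.1 -0.2] axis [ 0.004 -0.001 -1.   ] jaw [ 0.564 -0.826  0.003] offset [49.9  0.3 -6.9] rows 0.8
level rot [ 0.      0.003  -0.0024]
```

```bash
python3 -m crank '[{"rotation":[0,0.003,-0.002],"offset":[5,0,-7],"jaw":-1},{"rotation":[0,0,0],"offset":[20,0,0],"jaw":-1},{"rotation":[0,0,0],"offset":[20,0,0],"jaw":-1}]' >/dev/null
python3 -c "
from h import *
go(.6276,.0527,.022)"
```

```text
t 26.4 pos [0.6301 0.0519 0.0315] w 1.0 F [-0.2 -0.8 -0.1] axis [ 0.008  0.    -1.   ] jaw [ 0.563 -0.827  0.004] offset [ 9.4 -1.7 -2.1] rows 0.2
level rot [ 0.      0.0041 -0.0063]
```

```bash
python3 -m crank '[{"rotation":[0,0.004,-0.006],"offset":[9,-1.5,-2],"jaw":-1},{"rotation":[0,0,0],"offset":[1,0,0],"jaw":0},{"rotation":[0,0,0],"offset":[1,0,0],"jaw":1},{"rotation":[0,0,0],"offset":[1,0,0],"jaw":1},{"rotation":[0,0,0],"offset":[0,0,0],"jaw":1}]' 35 >/dev/null
python3 -c "
from h import *
go(.6276,.0527,.022)"
```

```text
t 27.02 pos [0.6298 0.0529 0.0241] w 0.518 F [-0.3 -0.7 -1.1] axis [ 0.006 -0.    -1.   ] jaw [ 0.562 -0.827  0.003] offset [ 2.1 -1.9 -1.1] rows 0.0
level rot [ 0.      0.0033 -0.0048]
```

```bash
python3 -m crank '[{"rotation":[0,0.003,-0.005],"offset":[-45,0,0],"jaw":1},{"rotation":[0,0,0],"offset":[-50,0,0],"jaw":1},{"rotation":[0,0,0],"offset":[0,11,-52],"jaw":1},{"rotation":[0,0,0],"offset":[0,11,-52],"jaw":1},{"rotation":[0,0,0],"offset":[0,11,-52],"jaw":1},{"rotation":[0,0,0],"offset":[0,11,-52],"jaw":1},{"rotation":[0,0,0],"offset":[0,11,-45],"jaw":1},{"rotation":[0,0,0],"offset":[0,0,0],"jaw":1}]' >/dev/null
python3 -c "
from h import *
go(.523,.306,.028)"
```

```text
t 28.02 pos [0.5315 0.2994 0.1234] w 0.513 F [ 0.3 -0.  -0.7] axis [ 0.003  0.001 -1.   ] jaw [ 0.56  -0.829  0.001] offset [ 95.4  -3.6 -10.3] rows 1.6
level rot [ 0.      0.0007 -0.0032]
```

```bash
python3 -m crank '[{"rotation":[0,0,-0.003],"offset":[10,-3.5,-10],"jaw":1},{"rotation":[0,0,0],"offset":[30,0,0],"jaw":1},{"rotation":[0,0,0],"offset":[25,0,0],"jaw":1}]' >/dev/null
python3 -c "
from h import *
go(.523,.306,.028)"
```

```text
t 28.4 pos [0.5234 0.3053 0.0574] w 0.516 F [ 0.4  0.  -0.6] axis [ 0.003  0.    -1.   ] jaw [ 0.559 -0.829  0.002] offset [29.4 -0.1 -0.9] rows 0.5
level rot [ 0.      0.0017 -0.003 ]
```

```bash
python3 -m crank '[{"rotation":[0,0.001,-0.003],"offset":[14,0,-1],"jaw":1},{"rotation":[0,0,0],"offset":[10,0,0],"jaw":1}]' | egrep 'pos|force'; python3 -m crank '[{"rotation":[0,0,0],"offset":[4,0,0],"jaw":1}]' | egrep 'pos|force'; python3 -m crank '[{"rotation":[0,0,0],"offset":[2.5,0,0],"jaw":1}]' | egrep 'pos|force'
python3 -c "
from h import *
go(.523,.306,.028)"
```

```text
tool_pos: [0.5222, 0.3046, 0.0309]
force: [0.8, -0.2, -0.7]
tool_pos: [0.522, 0.3043, 0.0274]
force: [-13.5, -4.5, 39.4]
tool_pos: [0.522, 0.3043, 0.0274]
force: [-12.9, -4.0, 34.6]
t 28.9 pos [0.522  0.3043 0.0274] w 0.512 F [-12.9  -4.   34.6] axis [-0.002 -0.001 -1.   ] jaw [ 0.556 -0.831  0.   ] offset [-0.6  1.8 -0.9] rows 0.0
level rot [0.     0.0001 0.0019]
```

```bash
python3 -m crank '[{"rotation":[0,0,0],"offset":[-1,0,0],"jaw":-1},{"rotation":[0,0,0],"offset":[0,0,0],"jaw":-1},{"rotation":[0,0,0],"offset":[0,0,0],"jaw":-1},{"rotation":[0,0,0],"offset":[-45,0,0],"jaw":-1},{"rotation":[0,0,0],"offset":[-55,0,0],"jaw":-1},{"rotation":[0,0,0],"offset":[-40,-40,45],"jaw":-1},{"rotation":[0,0,0],"offset":[0,-45,45],"jaw":-1},{"rotation":[0,0,0],"offset":[0,-45,45],"jaw":-1}]' | egrep 'pos|force'
python3 -m crank '[{"rotation":[0,0,0],"offset":[0,-45,30],"jaw":-1},{"rotation":[0,0,0],"offset":[0,-45,30],"jaw":-1},{"rotation":[0,0,0],"offset":[0,-20,30],"jaw":-1},{"rotation":[0,0,0],"offset":[0,0,0],"jaw":-1}]' | egrep 'pos|force'
python3 - <<'E'
from h import *
t=snapshot('top'); s=snapshot('side'); save(t,'tF.png'); save(s,'sF.png')
print('green'); fit('top',t,mask(t,(40,60,40),(85,255,255)),.046,None,(.521,.305),True)
print('purple'); fit('top',t,mask(t,*RG['purple']),.016,None,(.434,.317))
print('flange'); fit('top',t,mask(t,*RG['yellow']),.118,None,(.6275,-.12),True)
print('bottle'); fit('top',t,mask(t,(0,0,150),(180,60,255)),.08,None,(.732,.292))
a=cv2.resize(t[90:320,130:420],(400,317)); b=cv2.resize(t[130:195,345:410],(240,240)); d=cv2.resize(s[130:340,210:490],(400,300)); e=cv2.resize(s[235:335,340:430],(270,300),interpolation=cv2.INTER_CUBIC); f=cv2.resize(s[150:210,210:310],(400,240))
W=np.zeros((600,800,3),np.uint8); W[:300,:400]=a[:300]; W[:240,400:640]=b; W[300:600,:400]=d; W[300:600,400:670]=e; save(W,'final.png')
E
```

```text
tool_pos: [0.492, 0.1283, 0.1674]
force: [1.3, -1.3, -0.1]
tool_pos: [0.4491, -0.0152, 0.1681]
force: [0.3, 0.5, 0.7]
green
centroid [0.5206 0.3022] mec [0.5208 0.3024] D 34.3 eq 32.5 (157, 217, 17, 17)
centroid [0.5199 0.2995] mec [0.5189 0.2997] D 50.0 eq 46.8 (154, 214, 25, 23)
purple
centroid [0.4338 0.3174] mec [0.4341 0.3172] D 51.0 eq 48.8 (150, 256, 24, 24)
flange
centroid [ 0.6264 -0.1212] mec [ 0.6266 -0.1213] D 70.5 eq 69.3 (361, 142, 37, 37)
bottle
centroid [0.7312 0.2918] mec [0.7323 0.2915] D 46.0 eq 42.3 (155, 107, 22, 23)
```

View pics/final.png

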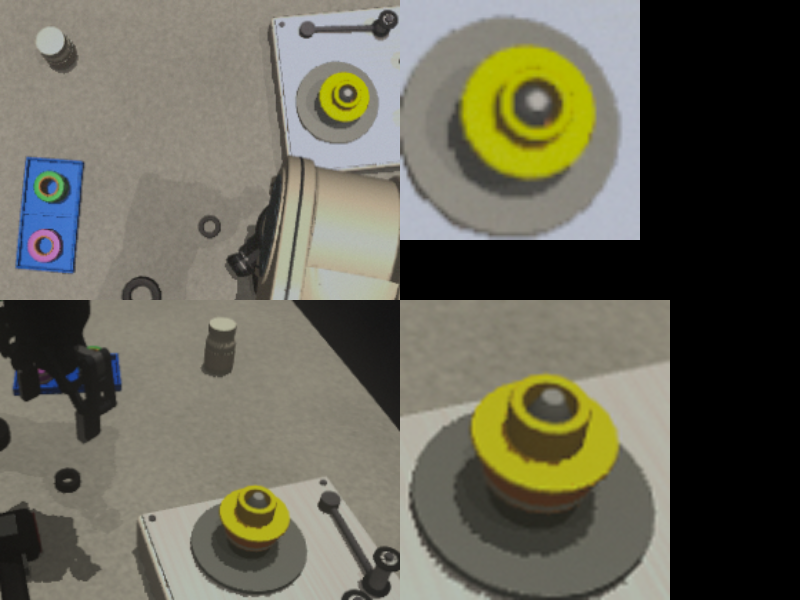

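The stack sits level, with the hub up and the spindle tip through it. Green stands in the far bay, and purple and the bottle have not moved. Nothing is touching the gripper, so I'm handing in.

```bash
python3 -c "
from h import *
print(read_state()['time_s']); print(close_job())"
```

```text
30.5
the job is handed in; nothing more can be done
None
```

The changeover is done and handed in at 30.5 s of robot time. I parked the green roll on the bench, then put the 45 mm riser, the orange roll and the yellow hold-down (hub up) on the spindle. Each was lowered in the grip until it touched, and the green roll then went into the far tray bay, where the orange roll had been.

**Seating:** each part on the spindle touched down within about 0.5 mm of its expected height: riser 75.7 mm against 76, orange about 102.7 against 103.2, hold-down 123.0 against 123.2.

**Stack:** in the last pictures the hold-down is level on the spindle, and its flange measures 70.5 mm across at its home height.

**Green roll:** it stands in the far bay. The top camera puts its bore centre about 3 mm off the bay centre, and its outer edge about 5 mm off.

**Left alone:** the purple roll and the pill bottle are within 1 mm of where they started. I did not measure the scanner again at the end; the arm never worked near it.

**Problems on the way:**
- The last joint reached its range limit over the orange roll, so I turned the tool slightly to carry on.
- Wrist forces reached about 46 N when setting the green roll on the bench and stayed under 45 N otherwise, well inside the 120 N limit.
- One circle fit on the platter rim and some colour-mask fits failed or disagreed. I used the spindle-tip and bore fits instead.

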